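# Close the swing-bolt tube clamp

### The job

The steel tube lies in its rests on the bench jig, with the clamp in the middle still open. Swing the hinged half of the clamp over and press it gently down onto the tube; then take the swing bolt by its black ball knob, raise it in its eye, swing it up into the slot of the hinged half and let it down so that its washer sits flat behind the lip, ready for tightening. Feel for the slot rather than forcing the bolt against the fork, and leave the tube and the other things on the bench where they are.

Things in the scene. Friction and masses are not known exactly. Their poses are not given: they have to be found in the camera images.
- jig: Fixed plywood board, 340 x 150 x 18 mm, on the bench, with wooden vee rests (28 mm wide, at x +-130 mm, top z 90) and a cast aluminium tube clamp in the middle (x -35 to 35). Origin: centre of the board's underside; z up, x along the tube; tube axis at y 0, z 88 mm. 'Jig' below means this frame, in mm.
- hinge_pin (a point): Middle of the pin on which the clamp's hinged half (the cap) turns: jig x 0, y +46, z 98; the pin runs along jig x, between two cheeks that reach up to z 107.
- bolt_pin (a point): Middle of the pin on which the swing bolt turns: jig x 0, y -48, z 58; the pin runs along jig x, between two cheeks that reach up to z 69.
- cap_hinge (a joint): Opening angle of the cap, rad: 0 = closed on the tube; it grows as the cap's free end goes from the -y side up, over the top, towards jig +y (1.57 = standing upright on the hinge, 2.0 = stop). The hinge is stiff: the cap stays where it is left and takes about 2 to 4 N at its free end to move, with a hard stop on the tube.
- cap: The cap: aluminium half shell with black liner, 58 mm wide, outer radius 32 about the tube axis, with a flat forked lug at its free end. Origin on the hinge pin at jig x 0 (whatever its side offset, see slot_nominal); axes parallel to the jig's when closed, turning with the cap.
- slot_nominal (a point): Turns with the cap. Closed: jig x 0, y -48, z 104, on the top face of the lug (58 wide, 12 thick, y -28 to -68). Slot 15.5 wide, open to -y, ends at y -41.5; a 4 mm lip tops both fork tips (y -64.5 to -68). This point is nominal: set collars lock shell and lug up to 12 mm either way along x, differently each time, not reported. See or feel where the slot is; it does not shift.
- bolt_swing (a joint): Angle of the swing bolt, rad: 0 = upright (in the slot), growing as the knob leans out to jig -y; stop at 1.25. Some friction: it stays where left. Cap closed: a shank out of line with the slot meets the fork tips at about 0.67; in line (within 1.5 mm) it passes between them, if the bolt is raised 10 mm or more so that the washer clears the lip. The fork bears at about 0.4 of the knob's height.
- bolt_lift (a joint): How far the bolt is raised along its own length in its long eye, m: 0 to 0.018. It sinks back by its weight (150 g). With the cap closed and the bolt upright in the slot, the washer sits on the fork, behind the lip, at about 0.0015.
- bolt: The swing bolt: 12 mm square shank, washer (30 mm diameter, 4 thick, underside 44.5 mm + lift from the pin), brass nut, ball knob at the end. Origin on its pin at jig x 0; z along the bolt. It slides freely up to 15 mm either way along its pin (not in this pose, but in that of the knob).
- knob (a point): Centre of the black ball knob at the bolt's end, 32 mm diameter, 78.5 mm + lift from the bolt's pin. Held by the ball, the bolt turns easily in the grip. Upright and seated, the knob's centre is at jig z 138.
- tube: Loose steel tube, 48.3 mm diameter, 400 mm long, 0.4 kg, lying along jig x in the vee rests and the lower half of the clamp. Origin at its centre, x along it.
- car_a: Bystander: wooden toy car, 150 x 62 x 66 mm, origin under its centre.
- car_b: Bystander: wooden toy car, 150 x 62 x 66 mm, origin under its centre.
- spanner: Bystander: steel spanner, 190 mm long, lying flat; origin under its centre.
- deburrer: Bystander: deburring tool with a handle, lying flat; origin under its centre.
- spare_collar: Bystander: steel collar, 40 mm diameter, 14 mm high, on the jig's board; origin under its centre.
- glue: Bystander: white glue bottle, 60 mm diameter, 170 mm high; origin under its centre.
- offcut: Bystander: wooden offcut, 160 x 70 x 45 mm; origin under its centre.

How it is judged:
By the outcome, as a careful person would: the job done as asked, in the order asked, and still so for the second after the job is handed in, with the robot touching nothing.
It also fails if it takes over 72 s, if anything falls off the work surface, if the arm or the gripper's body presses on something with over 40 N, if the wrist force passes 120 N, or if a joint passes its speed limit or range.

### The arm

A 6-joint arm with a two-finger parallel gripper is mounted at the origin on the work surface. World frame = base frame: x ahead of the robot, y to its left, z up, the work surface at z = 0. Lengths are in m, angles in degrees, forces in N, time in s.
With the tool pointing down it reaches from about 0.3 to 0.75 m from the base axis. Payload 8.5 kg.
Tool frame: the origin (TCP) lies midway between the tips of the shut fingers; the grasp point (between the pads) lies 19 mm behind it; z points along the fingers, y is the direction in which the jaws open and shut (so a half turn about z gives the same grasp; the last joint's range is limited). The gripper opens to 88 mm and grips with 3 to 60 N. Pads are 18 mm wide; open, the fingers measure 123 mm over their backs; the gripper's body (75 mm by 187 mm) begins 45 mm behind the grasp point.
Start: joints at [51.549, 21.807, 74.336, -0, 83.858, -12.336], TCP at [0.242, 0.494, 0.213] pointing down, gripper open.
Joint ranges: [-178.18, 178.18], [-50.72, 133.34], [12.68, 142.11], [-81.47, 261.47], [9.98, 163.14], [-165.26, 165.26]. Speed limits (degrees/s): [136.94, 136.94, 180, 180, 180, 180].

### API

Orientations are given as a 3x3 rotation matrix whose columns are the frame's x, y, z axes.
In Python, from station import env, cams, spotter gives the robot as it stands.
- The arm moves only by the shell command python3 -m creep 'ROWS' [OPENING] [FORCE]. ROWS is JSON, a list of rows, each an object of numbers: "dx", "dy", "dz": the shift along the tool's x, y, z in mm; "rx", "ry", "rz": the turn, a rotation vector about the tool's x, y, z in degrees. A call has exactly 8 rows; each row shifts and turns the commanded pose from where the row before left it, along the tool's axes as they then stand; what a row does not reach is not made up. A row lasts 1/10 s, in which the tool goes at most 50 mm and 8.59 degrees, less where a joint would pass 70% of its speed; a pose out of reach is approached as far as the arm can. A call is refused whole if a number of a shift passes 50 or a number of a turn 8.59, either way. A call with a gripper value outside its range is refused whole. OPENING is the opening in per cent of the stroke, from 0 (shut) to 100 (fully open), set as the call begins (- or left out, the last holds). The fingers move at their own pace and stop on an object; FORCE is the grip in N (left out, the last holds). Time passes only in rows, so rows that do not move let the fingers close, or fill a call up. It gives the time, the measured TCP pose, the force and the opening at its end, in the units of the state.
- env.get_obs(): the state, without advancing time (a new reading comes with each control period).
- cams.read_camera(name): name is "scene" or "side" or "wrist"; returns a dict with "image" (384x512x3 uint8, red, green, blue), "depth" (384x512 float32, m along the optical axis (not along the pixel's ray), 0 where there is no reading), "K" (3x3 intrinsics, pixels), "extrinsics" (4x4, takes a point from world to camera coordinates). Camera axes: x right, y down, z forward; pixel columns grow to the right and rows downward; lengths in m; the calibration is good to about 2 mm. The wrist camera is an equidistant fisheye: a pixel r from the principal point sees the ray r / f radians off the axis. A picture is of the moment at which its call begins.
- env.job_done(): hands the job in, once; it reports no verdict.
Trained networks look in the newest picture that a camera, given by its name, has taken for a name from the list of things; names that differ only in an ending like _2 or _b are one class to them, and where a whole thing is asked for, a point or a joint stands for the part that bears it (a point fixed in the world has none). Each returns a list of dicts, best first, with "p" (0 to 1); they miss things now and then, are a little off and sometimes report something else, mostly with a low value. They report only what shows in the picture. A call takes as long as a camera call.
- spotter.look_for(camera, label): "at" ([column, row] in pixels, amid what is visible of it).
The state is a dict: "time": time; "joints": joint angles; "joint_vel": joint speeds; "joint_efforts": joint torques, N m; "ee_pos": TCP position; "tcp_rot": TCP orientation; "wrist_force": force on the tool from outside, world axes, zero at the start; "ft_torque": the same for the moment, N m; "width": opening from 0.0 (shut) to 1.0 (fully open).
Only numpy, scipy, OpenCV 4.12 (cv2) and the standard library are available. Lean on these libraries where they do the work, as an engineer would, in place of code of your own. Each camera call takes 0.05 s, during which the arm holds its last target. There are 200 camera calls.

## Working session

There is one attempt and no reset: what is moved stays moved. The work goes in short steps, Python scripts to look and compute and a shell command to move; the robot and the scene stay as the last step left them, time stands still between calls to the robot, and variables do not carry over. Pictures are saved under pics/ and viewed, about 8 in all and at most 12, crops included, and the job is handed in when it is done.

```bash
mkdir -p pics
cat > h.py <<'E'
import numpy as np, cv2, json
from station import env, cams, spotter
def pt(c,u,v,z=None,r=2):
    K=c['K'];E=c['extrinsics'];R=E[:3,:3];t=E[:3,3];o=-R.T@t
    ray=np.array([(u-K[0,2])/K[0,0],(v-K[1,2])/K[1,1],1.])
    if z is None:
        d=c['depth'][int(v)-r:int(v)+r+1,int(u)-r:int(u)+r+1];d=np.median(d[d>0]) if (d>0).any() else np.nan
        return R.T@(ray*d-t)
    w=R.T@ray
    return o+w*(z-o[2])/w[2]
def proj(c,P):
    p=c['extrinsics'][:3,:3]@np.array(P)+c['extrinsics'][:3,3];p=c['K']@p;return p[:2]/p[2]
def save(c,n,box=None,s=1):
    im=c['image'][...,::-1]
    if box: im=im[box[1]:box[3],box[0]:box[2]]
    cv2.imwrite('pics/'+n,cv2.resize(im,None,fx=s,fy=s,interpolation=cv2.INTER_CUBIC))
E
python3 - <<'E'
from h import *
np.set_printoptions(precision=3,suppress=True)
ims=[]
for n in ['scene','side']:
    c=cams.read_camera(n);ims.append(c)
    print(n,c['K'][0,0],(-c['extrinsics'][:3,:3].T@c['extrinsics'][:3,3]))
    for l in ['jig','tube','cap','knob','bolt','hinge_pin','bolt_pin','slot_nominal']:
        for d in spotter.look_for(n,l)[:2]:
            print(l,np.array(d['at']),round(d['p'],2),pt(c,*d['at']))
    save(c,n+'0.png',None,1.5)
o=env.get_obs();print(o['time'],o['tcp_rot'],o['ee_pos'])
E
```

```text
scene 392.08019980827055 [1.408 0.246 1.257]
jig [277.8 212.1] 0.73 [0.62  0.108 0.103]
tube [277.4 202.7] 0.74 [0.584 0.099 0.11 ]
cap [290.3 190. ] 0.69 [0.582 0.14  0.195]
knob [254.6 194. ] 0.43 [0.553 0.005 0.09 ]
hinge_pin [279.9 213.5] 0.66 [0.616 0.116 0.091]
bolt_pin [278.3 213.1] 0.68 [0.621 0.111 0.099]
slot_nominal [295.1 187.2] 0.56 [0.546 0.152 0.171]
side 451.9683602595893 [-0.318 -0.912  1.194]
jig [232.2 199.4] 0.74 [0.527 0.064 0.052]
jig [226.7 186.5] 0.63 [0.521 0.086 0.106]
tube [229.4 187.2] 0.72 [0.528 0.079 0.102]
cap [248.3 196.6] 0.74 [0.555 0.004 0.087]
cap [221.9 165.5] 0.68 [0.542 0.134 0.167]
knob [248.8 200.6] 0.47 [ 0.54  -0.015  0.089]
knob [222.5 164.8] 0.21 [0.544 0.133 0.17 ]
bolt [225.4 189.1] 0.57 [0.511 0.082 0.101]
bolt [247.8 197.9] 0.49 [0.551 0.002 0.084]
hinge_pin [249.6 195.9] 0.71 [0.562 0.005 0.086]
hinge_pin [229.8 198.9] 0.66 [0.536 0.088 0.033]
bolt_pin [226.5 202. ] 0.78 [0.523 0.094 0.021]
slot_nominal [222.5 165.1] 0.94 [0.558 0.15  0.152]
slot_nominal [231.  200.6] 0.7 [0.535 0.08  0.03 ]
0.9 [[-0.898  0.44   0.   ]
 [ 0.44   0.898  0.   ]
 [-0.     0.    -1.   ]] [0.242 0.494 0.213]
```

```bash
python3 -c "
import cv2
a=cv2.imread('pics/scene0.png')[150:450,225:625];b=cv2.imread('pics/side0.png')[150:450,150:550]
import numpy as np
cv2.imwrite('pics/both.png',np.hstack([cv2.resize(x,None,fx=1,fy=1) for x in (a,b)]))
"
```

```text
(no output)
```

View pics/side0.png

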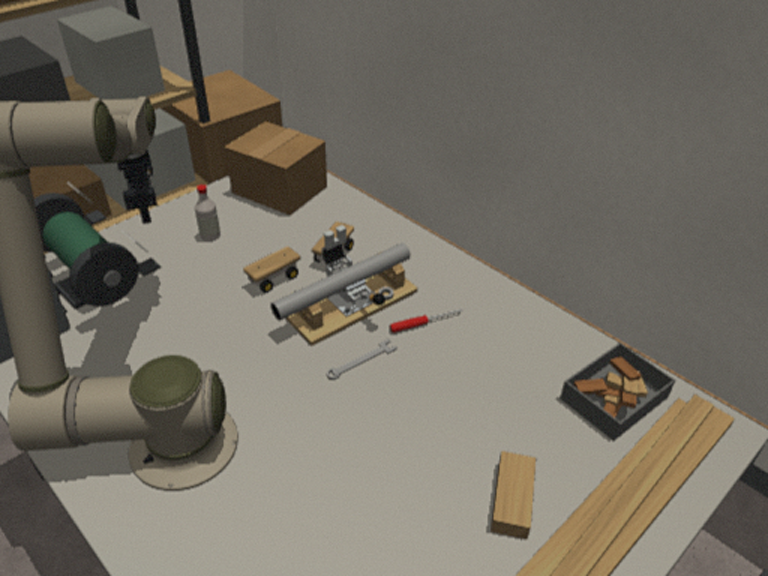

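View pics/scene0.png

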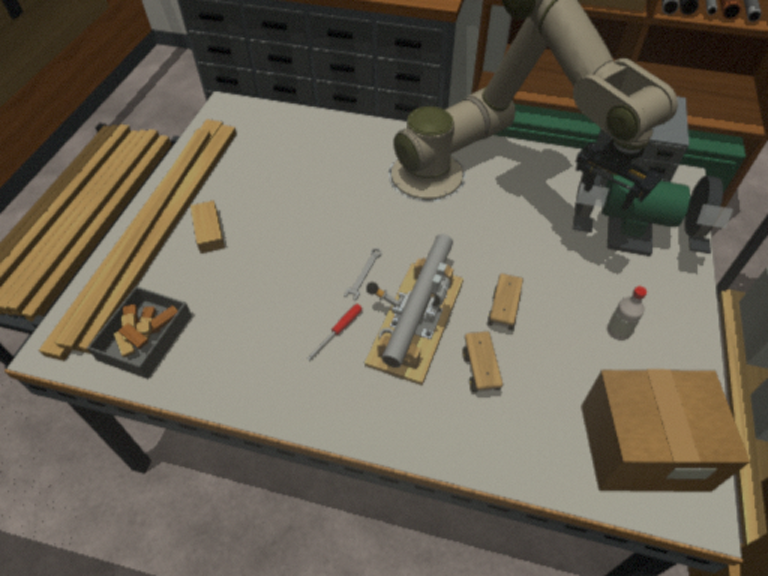

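The side view shows the jig (about 345,290 in the enlarged picture), with the cap open at the back (335,245) and the knob at (380,298). The scene view has the knob at (372,289) leaning towards world -y. Next I'll fit the jig frame from depth.

```bash
cat >> h.py <<'E'
def cloud(c):
    d=c['depth'];v,u=np.nonzero(d>0);z=d[v,u];K=c['K'];E=c['extrinsics']
    p=np.c_[(u-K[0,2])/K[0,0]*z,(v-K[1,2])/K[1,1]*z,z]
    return (p-E[:3,3])@E[:3,:3],c['image'][v,u].astype(int),np.c_[u,v]
E
python3 - <<'E'
from h import *
np.set_printoptions(precision=4,suppress=True)
P=[];C=[]
for n in ['scene','side']:
    c=cams.read_camera(n);p,k,uv=cloud(c)
    m=(np.abs(p[:,0]-.56)<.25)&(np.abs(p[:,1]-.09)<.22);p=p[m];k=k[m]
    # tube: grey, z>.085
    g=(p[:,2]>.095)&(p[:,2]<.118)&(np.ptp(k,axis=1)<25)
    t=p[g][:,:2];l=cv2.fitLine(t.astype(np.float32),cv2.DIST_HUBER,0,.01,.01).ravel();print(n,'tube dir',l[:2],np.degrees(np.arctan2(l[1],l[0])),'pt',l[2:],len(t))
    d=l[:2];s=(t-l[2:])@d;q=np.abs((t-l[2:])@[-d[1],d[0]])<.025;print('ends',np.percentile(s[q],[1,99]),'mid',l[2:]+d*np.mean(np.percentile(s[q],[.5,99.5])),'maxz',np.percentile(p[g][:,2],99))
    w=(p[:,2]>.011)&(p[:,2]<.024)&(k[:,0]-k[:,2]>25)
    # restrict near tube line
    b=p[w][:,:2];q=np.abs((b-l[2:])@[-d[1],d[0]])<.1;b=b[q]
    print('board rect',cv2.minAreaRect(b.astype(np.float32)),len(b))
    s=(b-l[2:])@d;r=(b-l[2:])@[-d[1],d[0]];print('perc s',np.percentile(s,[0.3,1,99,99.7]),'r',np.percentile(r,[.3,1,99,99.7]))
    blk=(k.max(1)<45)&(p[:,2]>.03)&(p[:,1]<.06)
    print('knob',np.median(p[blk],0),len(p[blk]),np.ptp(p[blk],axis=0))
E
```

```text
scene tube dir [ 0.9954 -0.0961] -5.512065 pt [0.5323 0.1004] 1129
ends [-0.1853  0.2096] mid [0.5437 0.0993] maxz 0.1165362580571042
board rect ((0.5585546493530273, 0.09479629993438721), (0.15156053006649017, 0.34631091356277466), 83.62618255615234) 1047
perc s [-0.1413 -0.1364  0.1979  0.1994] r [-0.0793 -0.0776  0.0729  0.074 ]
  return _methods._mean(a, axis=axis, dtype=dtype,
  ret = um.true_divide(
Traceback (most recent call last):
ValueError: zero-size array to reduction operation maximum which has no identity
```

```bash
python3 -m creep '[{"rz":8.55,"dz":-10},{"rz":8.55,"dz":-10},{"rz":8.55,"dz":-10},{"rz":8.55,"dz":-10},{"rz":8.55,"dz":-10},{"rz":8.55,"dz":-10},{"rz":8.55,"dz":-10},{"rz":8.55,"dz":-10}]' 0 20
cat >> h.py <<'E'
J0=np.array([.559,.097,0.]);yaw=np.radians(-6.)
def jigR(): c,s=np.cos(yaw),np.sin(yaw);return np.array([[c,-s,0],[s,c,0],[0,0,1.]])
def w2j(p): return (jigR().T@(np.asarray(p)-J0))*1000
def j2w(p): return J0+jigR()@(np.asarray(p)/1000)
def goto(pj):  # tool-frame displacement (mm) to a jig point for the TCP
    o=env.get_obs();R=np.array(o['tcp_rot']);d=R.T@(j2w(pj)-np.array(o['ee_pos']))*1000
    print('t',round(o['time'],2),'tcp jig',w2j(o['ee_pos']).round(1),'go tool',d.round(1),'F',(jigR().T@np.array(o['wrist_force'])).round(1))
    Rj=jigR().T@R;print('tool axes in jig',Rj.round(3).tolist())
E
python3 -c "
from h import *
goto([0,130,260])"
```

```text
t 0.95 tcp jig [-356.6  361.5  213.4] go tool [-414.5  -94.8  -46.6] F [ 0.4 -0.1  0.2]
tool axes in jig [[-0.939, 0.344, 0.0], [0.344, 0.939, 0.0], [-0.0, 0.0, -1.0]]validation failed for argument at $[0]...
```

```bash
python3 -m creep '[{"dx":0,"dy":0,"dz":-10,"rx":0,"ry":0,"rz":8.5},{"dx":0,"dy":0,"dz":-10,"rx":0,"ry":0,"rz":8.5},{"dx":0,"dy":0,"dz":-10,"rx":0,"ry":0,"rz":8.5},{"dx":0,"dy":0,"dz":-10,"rx":0,"ry":0,"rz":8.5},{"dx":0,"dy":0,"dz":-10,"rx":0,"ry":0,"rz":8.5},{"dx":0,"dy":0,"dz":-10,"rx":0,"ry":0,"rz":8.5},{"dx":0,"dy":0,"dz":-10,"rx":0,"ry":0,"rz":8.5},{"dx":0,"dy":0,"dz":-10,"rx":0,"ry":0,"rz":8.5}]' 0 20; python3 -c "
from h import *
goto([0,130,290])"
```

```text
time: 1.75
ee_pos: [0.2421, 0.4938, 0.2938]
tcp_rot: [[0.078, 0.997, -0.0], [0.997, -0.078, -0.0], [-0.0, -0.0, -1.0]]
wrist_force: [0.0, 0.6, 0.2]
width: 0.295
t 1.75 tcp jig [-356.7  361.5  293.8] go tool [-241.   350.4    3.7] F [-0.   0.6  0.2]
tool axes in jig [[-0.027, 1.0, -0.0], [1.0, 0.027, -0.0], [-0.0, -0.0, -1.0]]
```

```bash
python3 -m creep '[{"dx":-30,"dy":43,"dz":0,"rx":0,"ry":0,"rz":0.2},{"dx":-30,"dy":43,"dz":0,"rx":0,"ry":0,"rz":0.2},{"dx":-30,"dy":43,"dz":0,"rx":0,"ry":0,"rz":0.2},{"dx":-30,"dy":43,"dz":0,"rx":0,"ry":0,"rz":0.2},{"dx":-30,"dy":43,"dz":0,"rx":0,"ry":0,"rz":0.2},{"dx":-30,"dy":43,"dz":0,"rx":0,"ry":0,"rz":0.2},{"dx":-30,"dy":43,"dz":0,"rx":0,"ry":0,"rz":0.2},{"dx":-30,"dy":43,"dz":0,"rx":0,"ry":0,"rz":0}]'; python3 -c "
from h import *
goto([0,130,290])
c=cams.read_camera('wrist');save(c,'w1.png',None,1.5)
E=c['extrinsics'];print(c['K'].round(1).tolist(),'cam in jig',w2j(-E[:3,:3].T@E[:3,3]).round(0),'axis',(jigR().T@E[2,:3]).round(2),E[0,:3].round(2))
for l in ['cap','knob','slot_nominal','hinge_pin','bolt_pin']:
  for d in spotter.look_for('wrist',l)[:2]: print(l,np.array(d['at']).round(0),round(d['p'],2))
"
```

```text
time: 2.55
ee_pos: [0.5511, 0.2366, 0.2934]
tcp_rot: [[0.096, 0.995, 0.0], [0.995, -0.096, 0.0], [0.0, 0.0, -1.0]]
wrist_force: [0.5, 0.4, 0.5]
width: 0.004
t 2.55 tcp jig [-22.5 138.  293.4] go tool [-8.2 22.4  3.4] F [0.5 0.5 0.5]
tool axes in jig [[-0.008, 1.0, 0.0], [1.0, 0.008, 0.0], [0.0, 0.0, -1.0]]
[[297.3, 0.0, 253.8], [0.0, 297.3, 200.4], [0.0, 0.0, 1.0]] cam in jig [-22. 208. 465.] axis [ 0.   -0.27 -0.96] [ 1.  -0.1  0. ]
cap [290. 241.] 0.55
knob [268. 335.] 0.81
slot_nominal [267. 224.] 0.74
slot_nominal [289. 246.] 0.59
hinge_pin [269. 225.] 0.91
bolt_pin [265. 223.] 0.62
bolt_pin [367. 260.] 0.21
```

View pics/w1.png

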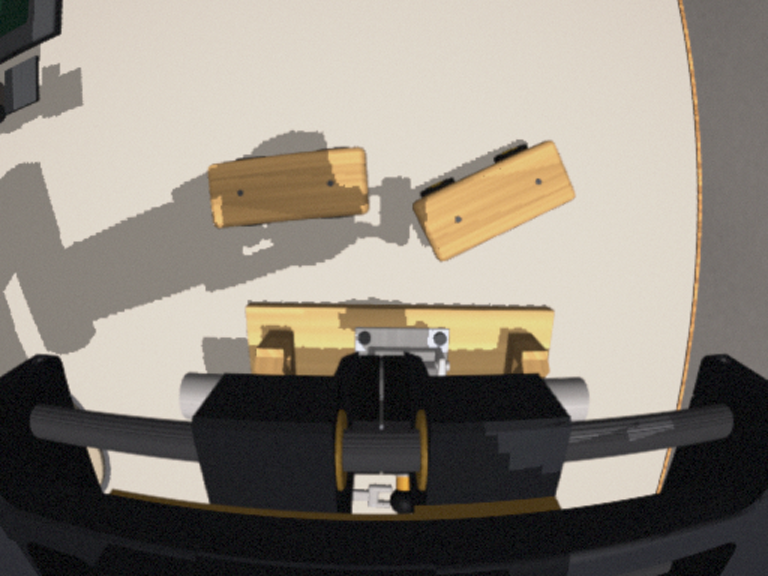

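Run:
```python
from h import *
np.set_printoptions(precision=1,suppress=True)
c=cams.read_camera('wrist')
def fish(c,u,v,z):
    K=c['K'];E=c['extrinsics'];d=np.array([u-K[0,2],v-K[1,2]]);r=np.hypot(*d);th=r/K[0,0]
    ray=np.r_[d/r*np.sin(th),np.cos(th)];o=-E[:3,:3].T@E[:3,3];w=E[:3,:3].T@ray;return o+w*(z-o[2])/w[2]
for u,v in [(247/1.5,304/1.5),(553/1.5,307/1.5)]: print('board corner jig',w2j(fish(c,u,v,.018)))
for n in ['scene','side']:
    c=cams.read_camera(n);p,k,uv=cloud(c);j=w2j(p.astype(float)) if 0 else ((p-J0)@jigR())*1000
    m=(abs(j[:,0])<45)&(j[:,1]>20)&(j[:,1]<130)&(j[:,2]>125)&(j[:,2]<225)
    for z in range(130,225,15):
        q=m&(abs(j[:,2]-z)<7.5)
        if q.sum()>3: print(n,z,q.sum(),'y',np.percentile(j[q,1],[5,50,95]),'x',np.percentile(j[q,0],[2,98]))
    b=(k.max(1)<60)&(abs(j[:,0])<50)&(j[:,1]<-70)&(j[:,1]>-160)&(j[:,2]>60)
    if b.sum(): print('knob jig',np.median(j[b],0),b.sum(),np.percentile(j[b],[3,97],axis=0))
```

```text
board corner jig [-167.4   77.9   18. ]
board corner jig [166.8  77.4  18. ]
scene 130 16 y [47.7 54.4 65.3] x [-10.2  23.4]
scene 145 19 y [58.3 63.8 65.6] x [-34.2  21.6]
scene 160 53 y [49.1 59.1 64.2] x [-35.5  21.6]
scene 175 43 y [42.5 49.9 57.1] x [-34.   22.8]
scene 190 19 y [37.  44.8 48.6] x [-27.6  22.3]
scene 205 48 y [35.8 41.9 50.7] x [-37.4  21.5]
scene 220 21 y [38.6 45.8 50.9] x [-32.8  21.9]
knob jig [  11.5 -117.   104.1] 29 [[   1.7 -125.5   95.4]
 [  18.7 -108.8  110.8]]
side 130 59 y [47.9 54.8 61.8] x [-39.4  17.7]
side 145 34 y [50.8 57.3 62.7] x [-40.8  17.3]
side 160 9 y [41.  52.6 59.4] x [-42.6  -3.3]
side 175 44 y [32.4 38.5 49.6] x [-41.1  19. ]
side 190 48 y [33.4 37.6 47.9] x [-39.7  18.1]
side 205 61 y [33.6 39.  51.3] x [-39.8  18. ]
side 220 10 y [34.5 39.9 47. ] x [-39.2  13.4]
knob jig [  -3.2 -124.5  102.9] 49 [[ -11.2 -135.6   92.7]
 [  12.4 -108.4  112. ]]
```

```bash
python3 -m creep '[{"dx":0,"dy":4,"dz":35,"rx":0,"ry":0,"rz":0},{"dx":0,"dy":4,"dz":35,"rx":0,"ry":0,"rz":0},{"dx":0,"dy":4,"dz":28,"rx":0,"ry":0,"rz":0},{"dx":-15,"dy":1,"dz":0,"rx":0,"ry":0,"rz":-0.4},{"dx":-20,"dy":0,"dz":0,"rx":0,"ry":0,"rz":0},{"dx":-15,"dy":0,"dz":0,"rx":0,"ry":0,"rz":0},{"dx":-10,"dy":0,"dz":0,"rx":0,"ry":0,"rz":0},{"dx":-8,"dy":0,"dz":0,"rx":0,"ry":0,"rz":0}]'; python3 -c "
from h import *
goto([-9,61,195])"
```

```text
time: 3.8
ee_pos: [0.5564, 0.1689, 0.1957]
tcp_rot: [[0.089, 0.996, 0.001], [0.996, -0.089, 0.0], [0.0, 0.001, -1.0]]
wrist_force: [0.5, 0.4, 0.6]
width: 0.004
t 3.8 tcp jig [-10.1  71.2 195.7] go tool [-10.3   1.    0.7] F [0.5 0.4 0.6]
tool axes in jig [[-0.015, 1.0, 0.001], [1.0, 0.015, 0.0], [0.0, 0.001, -1.0]]
```

```bash
python3 -m creep '[{"dx":-12,"dy":0,"dz":0,"rx":0,"ry":0,"rz":0},{"dx":-12,"dy":0,"dz":1,"rx":0,"ry":0,"rz":0},{"dx":-11.5,"dy":0,"dz":1.5,"rx":0,"ry":0,"rz":0},{"dx":-8,"dy":0,"dz":2.5,"rx":0,"ry":0,"rz":0},{"dx":-8,"dy":0,"dz":2.5,"rx":0,"ry":0,"rz":0},{"dx":-8,"dy":0,"dz":3,"rx":0,"ry":0,"rz":0},{"dx":-7,"dy":0,"dz":4.5,"rx":0,"ry":0,"rz":0},{"dx":-7,"dy":0,"dz":4.5,"rx":0,"ry":0,"rz":0}]'; python3 -c "
from h import *
goto([-9,-9.4,171])"
```

```text
time: 4.6
ee_pos: [0.5499, 0.0956, 0.1754]
tcp_rot: [[0.089, 0.996, -0.0], [0.996, -0.089, 0.0], [0.0, -0.0, -1.0]]
wrist_force: [-0.4, 0.2, -0.3]
width: 0.01
t 4.6 tcp jig [ -8.9  -2.4 175.4] go tool [-7.  -0.2  4.4] F [-0.4  0.1 -0.3]
tool axes in jig [[-0.016, 1.0, -0.0], [1.0, 0.016, 0.0], [0.0, -0.0, -1.0]]
```

Run:
```python
from h import *
np.set_printoptions(precision=1,suppress=True)
c=cams.read_camera('side');save(c,'s2.png',(140,80,330,260),3);print([ (d['at'],round(d['p'],2)) for d in spotter.look_for('side','cap')[:2]])
goto([0,0,0])
```

```text
[([221.5, 168.1], 0.68)]
t 4.7 tcp jig [ -9.1  -2.6 175. ] go tool [  2.5   9.4 175. ] F [0.1 0.2 0.5]
tool axes in jig [[-0.015, 1.0, -0.001], [1.0, 0.015, -0.0], [-0.0, -0.001, -1.0]]
```

View pics/s2.png

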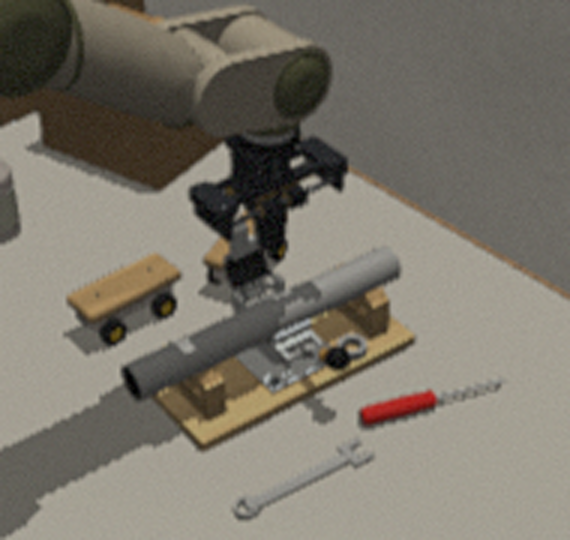

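Run:
```python
from h import *
c=cams.read_camera('side')
o=env.get_obs();p=np.array(o['ee_pos']);s=8;x0,y0=200,130
save(c,'s3.png',(x0,y0,270,200),s)
im=cv2.imread('pics/s3.png')
for P,col in [(p,(0,0,255)),(j2w([-38,46,212]),(0,255,0)),(j2w([20,46,212]),(0,255,0)),(j2w([-9,46,172]),(255,0,0))]:
    u=(proj(c,P)-[x0,y0])*s;cv2.circle(im,tuple(int(a) for a in u),5,col,-1)
cv2.imwrite('pics/s3.png',im)
```

```text
(no output)
```

View pics/s3.png

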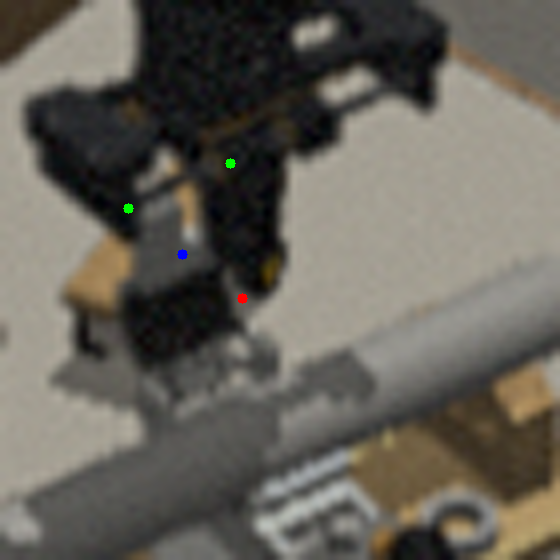

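The fingertips went through the fork slot without touching, at jig x about -9, and the cap is still upright. That puts the slot near x = -9. I'll go back over the top, open the fingers a little and push on both tines.

```bash
python3 -m creep '[{"dx":0,"dy":0,"dz":-30,"rx":0,"ry":0,"rz":0},{"dx":0,"dy":0,"dz":-30,"rx":0,"ry":0,"rz":0},{"dx":20,"dy":0,"dz":0,"rx":0,"ry":0,"rz":-0.5},{"dx":22,"dy":0,"dz":0,"rx":0,"ry":0,"rz":-0.4},{"dx":22,"dy":0,"dz":0,"rx":0,"ry":0,"rz":0},{"dx":16,"dy":0,"dz":0,"rx":0,"ry":0,"rz":0},{"dx":0,"dy":0,"dz":25,"rx":0,"ry":0,"rz":0},{"dx":0,"dy":0,"dz":17,"rx":0,"ry":0,"rz":0}]' 38 20; python3 -c "
from h import *
goto([-9,61,193])"
```

```text
time: 5.55
ee_pos: [0.5561, 0.1766, 0.1929]
tcp_rot: [[0.072, 0.997, -0.0], [0.997, -0.072, -0.0], [-0.0, -0.0, -1.0]]
wrist_force: [0.5, 0.2, 0.1]
width: 0.374
t 5.55 tcp jig [-11.2  78.9 192.9] go tool [-17.9   1.7  -0.1] F [0.5 0.2 0.1]
tool axes in jig [[-0.032, 0.999, -0.0], [0.999, 0.032, -0.0], [-0.0, -0.0, -1.0]]
```

```bash
python3 -m creep '[{"dx":-14,"dy":1,"dz":0,"rx":0,"ry":0,"rz":0.9},{"dx":-13,"dy":1,"dz":0,"rx":0,"ry":0,"rz":0.9},{"dx":-9,"dy":0,"dz":0,"rx":0,"ry":0,"rz":0},{"dx":-8,"dy":0,"dz":0,"rx":0,"ry":0,"rz":0},{"dx":-8,"dy":0,"dz":2.5,"rx":0,"ry":0,"rz":0},{"dx":-8,"dy":0,"dz":2.5,"rx":0,"ry":0,"rz":0},{"dx":-7,"dy":0,"dz":2.5,"rx":0,"ry":0,"rz":0},{"dx":-6,"dy":0,"dz":3,"rx":0,"ry":0,"rz":0}]'; python3 -c "
from h import *
goto([-9,-9.4,171])"
```

```text
time: 6.35
ee_pos: [0.5512, 0.1024, 0.1831]
tcp_rot: [[0.105, 0.994, 0.0], [0.994, -0.105, -0.0], [-0.0, 0.0, -1.0]]
wrist_force: [0.5, 1.2, 0.1]
width: 0.377
t 6.35 tcp jig [ -8.3   4.5 183.1] go tool [-13.9  -0.7  12.1] F [0.4 1.2 0.1]
tool axes in jig [[0.0, 1.0, 0.0], [1.0, -0.0, -0.0], [-0.0, 0.0, -1.0]]
```

```bash
python3 -m creep '[{"dx":-5,"dy":0,"dz":4,"rx":0,"ry":0,"rz":0},{"dx":-5,"dy":0,"dz":4,"rx":0,"ry":0,"rz":0},{"dx":-4,"dy":0,"dz":4.5,"rx":0,"ry":0,"rz":0},{"dx":-4,"dy":0,"dz":4.5,"rx":0,"ry":0,"rz":0},{"dx":-4,"dy":0,"dz":4.5,"rx":0,"ry":0,"rz":0},{"dx":-4,"dy":0,"dz":4.5,"rx":0,"ry":0,"rz":0},{"dx":-4,"dy":0,"dz":4.5,"rx":0,"ry":0,"rz":0},{"dx":0,"dy":0,"dz":0,"rx":0,"ry":0,"rz":0}]'
python3 - <<'E'
from h import *
np.set_printoptions(precision=1,suppress=True)
goto([-9,-37,129])
c=cams.read_camera('side');save(c,'s4.png',(190,120,290,220),5)
E
```

```text
time: 7.15
ee_pos: [0.5479, 0.0727, 0.1522]
tcp_rot: [[0.105, 0.994, -0.001], [0.994, -0.105, 0.0], [-0.0, -0.001, -1.0]]
wrist_force: [-1.1, -0.6, 0.3]
width: 0.383
t 7.15 tcp jig [ -8.5 -25.3 152.2] go tool [-11.7  -0.4  23.2] F [-1.  -0.7  0.3]
tool axes in jig [[0.001, 1.0, -0.001], [1.0, -0.001, -0.0], [-0.0, -0.001, -1.0]]
```

View pics/s4.png

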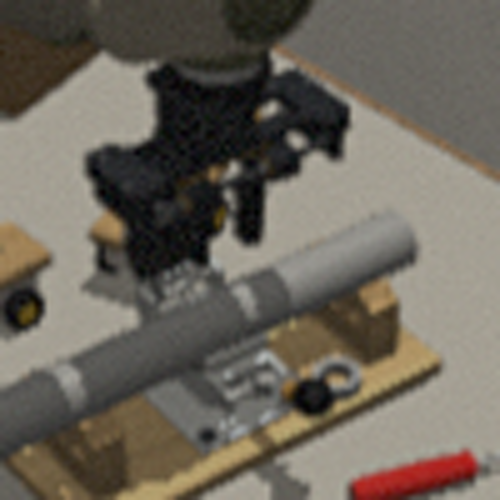

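Run:
```python
from h import *
np.set_printoptions(precision=0,suppress=True)
a=[]
for n,x0,y0,x1,y1 in [('scene',265,155,325,225),('side',195,130,255,200)]:
    c=cams.read_camera(n);save(c,'t.png',(x0,y0,x1,y1),6);im=cv2.imread('pics/t.png')
    for P,col in [(env.get_obs()['ee_pos'],(0,0,255)),(j2w([-38,46,212]),(0,255,0)),(j2w([20,46,212]),(0,255,0)),(j2w([-9,46,172]),(255,0,0)),(j2w([-9,-37,149]),(255,0,255))]:
        u=(proj(c,P)-[x0,y0])*6;cv2.circle(im,tuple(int(q) for q in u),3,col,-1)
    a.append(im)
    p,k,uv=cloud(c);j=((p-J0)@jigR())*1000
    for z in range(120,225,15):
        q=(abs(j[:,0])<45)&(j[:,1]>-70)&(j[:,1]<130)&(abs(j[:,2]-z)<7.5)
        if q.sum()>3: print(n,z,q.sum(),'y',np.percentile(j[q,1],[5,25,50,75,95]))
cv2.imwrite('pics/s5.png',np.hstack(a))
```

```text
scene 120 59 y [-11.  -4.   4.  42.  49.]
scene 135 18 y [51. 56. 60. 64. 65.]
scene 150 23 y [56. 62. 63. 64. 65.]
scene 165 67 y [47. 52. 56. 59. 62.]
scene 180 25 y [39. 47. 48. 49. 51.]
scene 195 18 y [37. 39. 44. 47. 48.]
scene 210 65 y [36. 40. 43. 47. 51.]
side 120 72 y [-15.  26.  41.  49.  56.]
side 135 41 y [46. 54. 56. 59. 63.]
side 150 17 y [53. 54. 55. 60. 64.]
side 165 4 y [35. 37. 39. 39. 39.]
side 180 23 y [-35. -32. -31. -24. -14.]
side 195 46 y [-37. -33. -31. -24. -15.]
side 210 40 y [-35. -33. -31. -24. -16.]
```

View pics/s5.png

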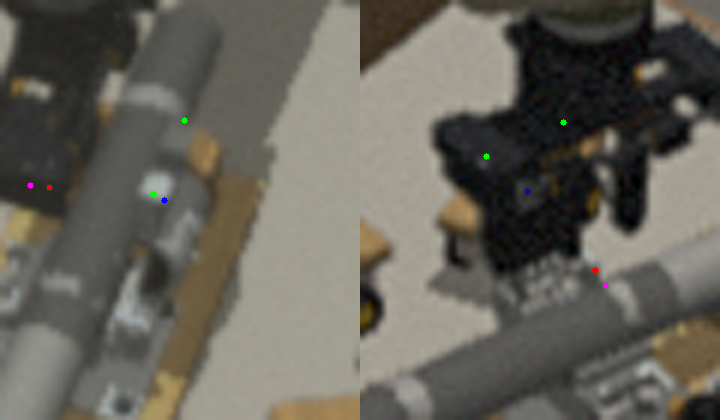

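Both views show the cap still upright, with its lug at y about 45. The opened fingertips sit about 20 mm higher than the TCP, so they passed over the lug. I'll go back with the fingers shut and push on the left tine, at x about -27.

```bash
python3 -m creep '[{"dx":0,"dy":0,"dz":-40,"rx":0,"ry":0,"rz":0},{"dx":0,"dy":0,"dz":-40,"rx":0,"ry":0,"rz":0},{"dx":28,"dy":-6,"dz":0,"rx":0,"ry":0,"rz":0},{"dx":28,"dy":-6,"dz":0,"rx":0,"ry":0,"rz":0},{"dx":28,"dy":-6,"dz":0,"rx":0,"ry":0,"rz":0},{"dx":16,"dy":0,"dz":0,"rx":0,"ry":0,"rz":0},{"dx":0,"dy":0,"dz":20,"rx":0,"ry":0,"rz":0},{"dx":0,"dy":0,"dz":20,"rx":0,"ry":0,"rz":0}]' 0 20
python3 -m creep '[{"dx":-8,"dy":0,"dz":0,"rx":0,"ry":0,"rz":0},{"dx":-7,"dy":0,"dz":0,"rx":0,"ry":0,"rz":0},{"dx":-7,"dy":0,"dz":0,"rx":0,"ry":0,"rz":0},{"dx":-6,"dy":0,"dz":0,"rx":0,"ry":0,"rz":0},{"dx":-6,"dy":0,"dz":0,"rx":0,"ry":0,"rz":0},{"dx":-5,"dy":0,"dz":0.5,"rx":0,"ry":0,"rz":0},{"dx":-5,"dy":0,"dz":0.5,"rx":0,"ry":0,"rz":0},{"dx":-4,"dy":0,"dz":0.5,"rx":0,"ry":0,"rz":0}]'; python3 -c "
from h import *
goto([-27,11.7,185])"
```

```text
time: 8.1
ee_pos: [0.5412, 0.175, 0.1927]
tcp_rot: [[0.104, 0.995, 0.002], [0.995, -0.104, -0.0], [0.0, 0.002, -1.0]]
wrist_force: [1.2, -0.6, -0.5]
width: 0.007
time: 8.9
ee_pos: [0.5357, 0.1263, 0.1914]
tcp_rot: [[0.105, 0.994, 0.0], [0.994, -0.105, -0.0], [0.0, 0.0, -1.0]]
wrist_force: [-0.2, 0.6, -0.3]
width: 0.007
t 8.9 tcp jig [-26.3  26.7 191.4] go tool [-15.   -0.7   6.4] F [-0.3  0.6 -0.3]
tool axes in jig [[0.0, 1.0, 0.0], [1.0, -0.0, 0.0], [0.0, 0.0, -1.0]]
```

Run:
```python
from h import *
np.set_printoptions(precision=0,suppress=True)
a=[]
for n,x0,y0,x1,y1 in [('scene',265,145,325,225),('side',185,120,255,200)]:
    c=cams.read_camera(n);save(c,'t.png',(x0,y0,x1,y1),6);im=cv2.imread('pics/t.png')
    for P,col in [(env.get_obs()['ee_pos'],(0,0,255))]:
        u=(proj(c,P)-[x0,y0])*6;cv2.circle(im,tuple(int(q) for q in u),3,col,-1)
    a.append(im)
    p,k,uv=cloud(c);j=((p-J0)@jigR())*1000
    for z in range(120,225,15):
        q=(abs(j[:,0])<45)&(j[:,1]>-70)&(j[:,1]<130)&(abs(j[:,2]-z)<7.5)
        if q.sum()>3: print(n,z,q.sum(),'y',np.percentile(j[q,1],[5,25,50,75,95]))
cv2.imwrite('pics/s6.png',np.hstack(a))
```

```text
scene 120 56 y [-9. -2.  4. 44. 50.]
scene 135 15 y [53. 56. 60. 64. 66.]
scene 150 25 y [56. 62. 63. 65. 65.]
scene 165 69 y [47. 51. 55. 59. 63.]
scene 180 24 y [39. 45. 48. 49. 52.]
scene 195 14 y [38. 42. 46. 48. 48.]
scene 210 44 y [36. 42. 45. 48. 51.]
side 120 94 y [-7. 37. 43. 50. 57.]
side 135 53 y [48. 53. 57. 59. 62.]
side 150 30 y [54. 57. 59. 60. 62.]
side 165 16 y [37. 38. 39. 44. 49.]
side 180 47 y [33. 36. 39. 40. 46.]
side 195 46 y [33. 35. 37. 40. 47.]
side 210 29 y [21. 34. 37. 42. 52.]
```

View pics/s6.png

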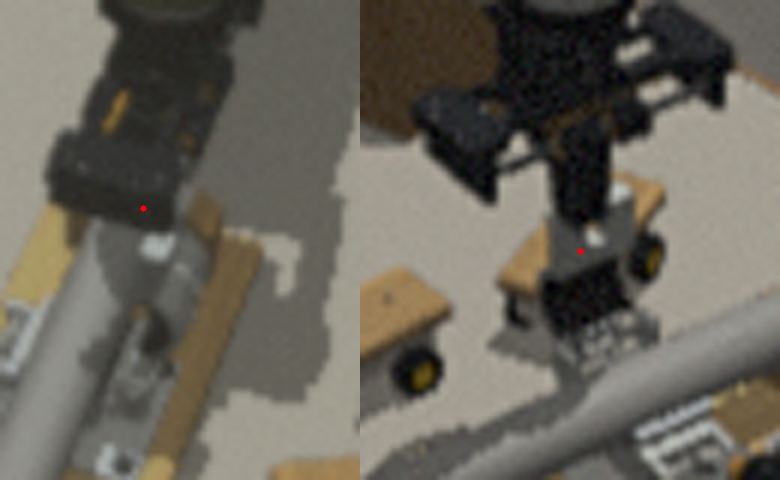

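Run:
```python
from h import *
np.set_printoptions(precision=0,suppress=True,linewidth=150)
c=cams.read_camera('side');p,k,uv=cloud(c);j=((p-J0)@jigR())*1000
for n in range(150,172,2):   # rows, columns around the finger/lug
    print(n,end=' ')
    for u in range(214,236,3):
        q=(uv[:,0]==u)&(uv[:,1]==n)
        print(j[q][0].round(0).astype(int).tolist() if q.any() else None,int(k[q][0].max()) if q.any() else '',end=' ')
    print()
```

```text
150 [139, 337, -1] 170 [-44, 28, 252] 42 [-38, 17, 255] 26 [-25, 18, 249] 21 [-11, 19, 242] 75 [140, 219, 65] 157 [153, 215, 62] 154 [218, 283, -4] 163 
152 [135, 332, -8] 165 [-46, 26, 245] 49 [-37, 19, 245] 30 [-27, 16, 242] 17 [-12, 19, 234] 101 [15, 38, 212] 148 [143, 201, 63] 170 [155, 195, 62] 117 
154 [123, 314, -3] 166 [-41, 34, 229] 73 [-43, 11, 244] 23 [-24, 20, 230] 21 [-1, 35, 211] 61 [13, 35, 205] 66 [137, 193, 61] 167 [150, 189, 57] 120 
156 [108, 292, 5] 164 [-35, 43, 212] 78 [-42, 13, 233] 27 [-24, 21, 220] 37 [0, 37, 200] 67 [15, 39, 193] 68 [129, 182, 60] 104 [184, 237, 3] 168 
158 [103, 285, 1] 155 [-39, 38, 208] 72 [-39, 18, 219] 56 [89, 191, 62] 165 [-3, 33, 195] 78 [16, 40, 183] 74 [141, 199, 34] 58 [183, 235, -6] 162 
160 [50, 201, 63] 155 [-38, 41, 197] 79 [-27, 38, 194] 72 [-12, 39, 186] 145 [1, 39, 181] 83 [12, 36, 177] 74 [129, 182, 39] 24 [150, 191, 24] 81 
162 [42, 189, 63] 159 [-38, 42, 187] 77 [-30, 34, 188] 67 [-17, 33, 183] 72 [-1, 37, 173] 61 [116, 186, 32] 60 [130, 184, 26] 30 [149, 189, 15] 64 
164 [32, 175, 66] 152 [-38, 42, 178] 72 [-26, 40, 173] 71 [-17, 34, 173] 45 [11, 55, 147] 22 [112, 182, 25] 56 [122, 173, 26] 33 [154, 196, -3] 138 
166 [-36, 67, 152] 115 [-41, 38, 172] 43 [-15, 57, 148] 29 [-4, 54, 146] 25 [12, 56, 137] 25 [115, 186, 10] 77 [126, 180, 9] 23 [148, 188, -6] 159 
168 [-42, 58, 151] 77 [-27, 60, 143] 18 [-17, 55, 142] 31 [-2, 58, 132] 25 [7, 50, 133] 11 [117, 189, -3] 75 [128, 183, -4] 132 [134, 169, 1] 166 
170 [-36, 68, 132] 70 [-30, 57, 136] 18 [-18, 54, 132] 25 [-3, 56, 124] 22 [5, 48, 125] 16 [18, 47, 120] 32 [113, 162, 5] 158 [126, 158, 1] 164
```

```bash
python3 -m creep '[{"dx":0,"dy":0,"dz":-25,"rx":0,"ry":0,"rz":0},{"dx":10,"dy":0,"dz":-15,"rx":0,"ry":0,"rz":0},{"dx":20,"dy":0,"dz":0,"rx":0,"ry":0,"rz":0},{"dx":20,"dy":0,"dz":0,"rx":0,"ry":0,"rz":0},{"dx":5,"dy":0,"dz":0,"rx":0,"ry":0,"rz":0},{"dx":0,"dy":0,"dz":20,"rx":0,"ry":0,"rz":0},{"dx":0,"dy":0,"dz":22,"rx":0,"ry":0,"rz":0},{"dx":0,"dy":0,"dz":20,"rx":0,"ry":0,"rz":0}]' 0 20
python3 -m creep '[{"dx":-6,"dy":0,"dz":0,"rx":0,"ry":0,"rz":0},{"dx":-6,"dy":0,"dz":0,"rx":0,"ry":0,"rz":0},{"dx":-6,"dy":0,"dz":0,"rx":0,"ry":0,"rz":0},{"dx":-6,"dy":0,"dz":0,"rx":0,"ry":0,"rz":0},{"dx":-6,"dy":0,"dz":0,"rx":0,"ry":0,"rz":0},{"dx":-5,"dy":0,"dz":0,"rx":0,"ry":0,"rz":0},{"dx":-5,"dy":0,"dz":0,"rx":0,"ry":0,"rz":0},{"dx":-4,"dy":0,"dz":0,"rx":0,"ry":0,"rz":0}]'
python3 - <<'E'
from h import *
np.set_printoptions(precision=0,suppress=True,linewidth=150)
goto([-27,11.7,160])
for n in ['scene','side']:
    c=cams.read_camera(n)
    p,k,uv=cloud(c);j=((p-J0)@jigR())*1000
    for z in range(135,225,15):
        q=(abs(j[:,0])<45)&(j[:,1]>-70)&(j[:,1]<130)&(abs(j[:,2]-z)<7.5)&(k.max(1)>55)
        if q.sum()>3: print(n,z,q.sum(),'y',np.percentile(j[q,1],[5,25,50,75,95]))
E
```

```text
time: 9.85
ee_pos: [0.5413, 0.1811, 0.1684]
tcp_rot: [[0.105, 0.995, -0.0], [0.995, -0.105, -0.0], [-0.0, -0.0, -1.0]]
wrist_force: [0.1, 0.0, -0.4]
width: 0.005
time: 10.65
ee_pos: [0.5368, 0.1373, 0.1693]
tcp_rot: [[0.105, 0.994, -0.0], [0.994, -0.105, 0.0], [0.0, -0.0, -1.0]]
wrist_force: [0.4, 2.8, -1.7]
width: 0.004
t 10.65 tcp jig [-26.  38. 169.] go tool [-26.  -1.   9.] F [ 0.  3. -2.]
tool axes in jig [[0.0, 1.0, -0.0], [1.0, -0.0, 0.0], [0.0, -0.0, -1.0]]
scene 135 11 y [51. 54. 55. 56. 59.]
scene 150 26 y [48. 51. 53. 54. 55.]
scene 165 57 y [27. 36. 41. 46. 51.]
scene 180 23 y [20. 24. 29. 30. 34.]
scene 195 13 y [16. 20. 23. 26. 28.]
scene 210 4 y [13. 14. 17. 19. 20.]
side 165 9 y [20. 20. 23. 35. 47.]
side 180 42 y [15. 18. 19. 23. 27.]
side 195 40 y [11. 14. 16. 19. 32.]
side 210 56 y [10. 15. 18. 25. 31.]
```

```bash
python3 -m creep '[{"dx":-6,"dy":0,"dz":1,"rx":0,"ry":0,"rz":0},{"dx":-6,"dy":0,"dz":2,"rx":0,"ry":0,"rz":0},{"dx":-6,"dy":0,"dz":2,"rx":0,"ry":0,"rz":0},{"dx":-5,"dy":0,"dz":2,"rx":0,"ry":0,"rz":0},{"dx":-5,"dy":0,"dz":2.5,"rx":0,"ry":0,"rz":0},{"dx":-5,"dy":0,"dz":2.5,"rx":0,"ry":0,"rz":0},{"dx":-5,"dy":0,"dz":3,"rx":0,"ry":0,"rz":0},{"dx":-5,"dy":0,"dz":3,"rx":0,"ry":0,"rz":0}]' 0 20
python3 - <<'E'
from h import *
np.set_printoptions(precision=0,suppress=True,linewidth=150)
goto([-27,-9,147])
a=[]
for n,x0,y0,x1,y1 in [('scene',255,140,325,220),('side',185,120,265,200)]:
    c=cams.read_camera(n);save(c,'t.png',(x0,y0,x1,y1),5);im=cv2.imread('pics/t.png')
    u=(proj(c,env.get_obs()['ee_pos'])-[x0,y0])*5;cv2.circle(im,tuple(int(q) for q in u),3,(0,0,255),-1)
    a.append(im)
    p,k,uv=cloud(c);j=((p-J0)@jigR())*1000
    for y in range(-60,60,10):
        q=(abs(j[:,0])<45)&(abs(j[:,1]-y)<5)&(j[:,2]>115)&(k.max(1)>55)
        if q.sum()>3: print(n,y,q.sum(),'z',np.percentile(j[q,2],[5,50,95]))
cv2.imwrite('pics/s7.png',np.hstack(a))
E
```

```text
time: 11.55
ee_pos: [0.5323, 0.0945, 0.151]
tcp_rot: [[0.105, 0.994, -0.0], [0.994, -0.105, 0.0], [0.0, -0.0, -1.0]]
wrist_force: [-0.1, 2.2, 0.2]
width: 0.008
t 11.55 tcp jig [-26.  -5. 151.] go tool [-4. -1.  4.] F [-0.  2.  0.]
tool axes in jig [[0.0, 1.0, -0.0], [1.0, -0.0, 0.0], [0.0, -0.0, -1.0]]
scene -60 89 z [413. 465. 477.]
scene -50 131 z [406. 457. 476.]
scene -40 112 z [261. 449. 468.]
scene -30 123 z [282. 441. 468.]
scene -20 165 z [177. 422. 468.]
scene -10 146 z [165. 430. 468.]
scene 0 158 z [157. 430. 468.]
scene 10 161 z [156. 424. 468.]
scene 20 171 z [154. 416. 468.]
scene 30 161 z [142. 425. 468.]
scene 40 123 z [132. 447. 476.]
scene 50 110 z [414. 461. 475.]
side -60 60 z [387. 459. 475.]
side -50 14 z [361. 471. 478.]
side -40 29 z [183. 347. 468.]
side -30 87 z [175. 191. 467.]
side -20 50 z [170. 190. 468.]
side -10 36 z [149. 463. 468.]
side 0 24 z [152. 465. 468.]
side 10 36 z [156. 460. 468.]
side 20 27 z [136. 463. 468.]
side 30 19 z [143. 466. 470.]
side 40 35 z [127. 466. 474.]
side 50 11 z [464. 471. 476.]
```

View pics/s7.png

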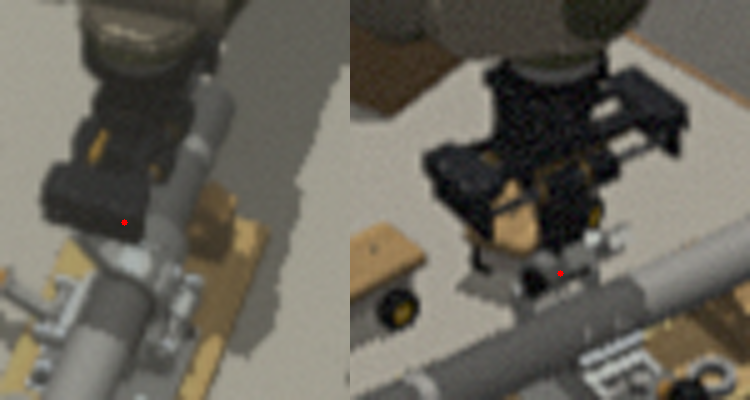

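The cap is now moving and stands at about 45°. I'll carry on round the arc.

```bash
python3 -m creep '[{"dx":-4.5,"dy":0,"dz":4,"rx":0,"ry":0,"rz":0},{"dx":-4.5,"dy":0,"dz":4.5,"rx":0,"ry":0,"rz":0},{"dx":-4,"dy":0,"dz":4.5,"rx":0,"ry":0,"rz":0},{"dx":-4,"dy":0,"dz":5,"rx":0,"ry":0,"rz":0},{"dx":-4,"dy":0,"dz":5,"rx":0,"ry":0,"rz":0},{"dx":-3,"dy":0,"dz":3,"rx":0,"ry":0,"rz":0},{"dx":-3,"dy":0,"dz":3,"rx":0,"ry":0,"rz":0},{"dx":-3,"dy":0,"dz":3,"rx":0,"ry":0,"rz":0}]' 0 20
cat >> h.py <<'E'
def prof(zmax=215,xr=45):
    for n in ['scene','side']:
        c=cams.read_camera(n);p,k,uv=cloud(c);j=((p-J0)@jigR())*1000
        for y in range(-75,-20,8):
            q=(abs(j[:,0])<xr)&(abs(j[:,1]-y)<4)&(j[:,2]>95)&(j[:,2]<zmax)&(k.max(1)>60)
            if q.sum()>2: print(n,y,q.sum(),'z',np.percentile(j[q,2],[5,50,95]).round(0),'x',np.percentile(j[q,0],[2,98]).round(0))
E
python3 -c "
from h import *
goto([-27,-37,105]);prof()"
```

```text
time: 12.45
ee_pos: [0.5292, 0.065, 0.1191]
tcp_rot: [[0.105, 0.995, 0.0], [0.995, -0.105, 0.0], [0.0, 0.0, -1.0]]
wrist_force: [0.0, 1.1, 1.1]
width: 0.006
t 12.45 tcp jig [-26.3 -35.  119.1] go tool [-2.  -0.7 14.1] F [-0.1  1.1  1.1]
tool axes in jig [[0.0, 1.0, 0.0], [1.0, -0.0, 0.0], [0.0, 0.0, -1.0]]
scene -59 4 z [142. 145. 149.] x [19. 21.]
scene -51 10 z [138. 145. 185.] x [ 6. 20.]
scene -43 10 z [135. 141. 146.] x [ 7. 23.]
scene -35 9 z [129. 138. 142.] x [12. 20.]
scene -27 16 z [100. 136. 139.] x [-18.  26.]
side -67 7 z [162. 214. 214.] x [-21.  -1.]
side -59 39 z [136. 145. 151.] x [-41.  17.]
side -51 19 z [137. 146. 151.] x [-40.  15.]
side -43 17 z [130. 142. 154.] x [-41.  15.]
side -35 15 z [127. 138. 159.] x [-44.  18.]
side -27 24 z [ 96. 100. 149.] x [-42.  37.]
```

```bash
python3 -m creep '[{"dx":-2,"dy":0,"dz":5,"rx":0,"ry":0,"rz":0},{"dx":-2,"dy":0,"dz":5,"rx":0,"ry":0,"rz":0},{"dx":-1,"dy":0,"dz":5,"rx":0,"ry":0,"rz":0},{"dx":-1,"dy":0,"dz":5,"rx":0,"ry":0,"rz":0},{"dx":-1,"dy":0,"dz":4,"rx":0,"ry":0,"rz":0},{"dx":0,"dy":0,"dz":3,"rx":0,"ry":0,"rz":0},{"dx":0,"dy":0,"dz":3,"rx":0,"ry":0,"rz":0},{"dx":0,"dy":0,"dz":3,"rx":0,"ry":0,"rz":0}]' 0 20
python3 -c "
from h import *
goto([-27,-42,81]);prof(170)"
```

```text
time: 13.35
ee_pos: [0.5285, 0.0582, 0.0861]
tcp_rot: [[0.105, 0.994, 0.0], [0.994, -0.105, -0.0], [-0.0, 0.0, -1.0]]
wrist_force: [0.1, -0.8, 0.5]
width: 0.002
t 13.35 tcp jig [-26.3 -41.8  86.1] go tool [-0.2 -0.7  5.1] F [ 0.2 -0.8  0.5]
tool axes in jig [[0.0, 1.0, 0.0], [1.0, -0.0, -0.0], [-0.0, 0.0, -1.0]]
scene -67 6 z [103. 112. 116.] x [16. 22.]
scene -59 8 z [ 99. 111. 115.] x [15. 21.]
scene -51 8 z [102. 109. 114.] x [12. 21.]
scene -43 7 z [104. 109. 114.] x [14. 21.]
scene -35 8 z [103. 107. 111.] x [12. 21.]
scene -27 16 z [102. 113. 117.] x [-37.  23.]
side -75 7 z [104. 108. 117.] x [-41.  10.]
side -67 39 z [102. 110. 117.] x [-41.  19.]
side -59 15 z [ 97. 109. 112.] x [-42.  16.]
side -51 25 z [105. 110. 116.] x [-40.  16.]
side -43 15 z [101. 108. 112.] x [-40.  18.]
side -35 16 z [103. 108. 132.] x [-44.  19.]
side -27 17 z [ 96. 108. 115.] x [-42.  42.]
```

```bash
python3 -m creep '[{"dx":0,"dy":0,"dz":1,"rx":0,"ry":0,"rz":0},{"dx":0,"dy":0,"dz":1,"rx":0,"ry":0,"rz":0},{"dx":0,"dy":0,"dz":1,"rx":0,"ry":0,"rz":0},{"dx":0,"dy":0,"dz":1,"rx":0,"ry":0,"rz":0},{"dx":0,"dy":0,"dz":0.5,"rx":0,"ry":0,"rz":0},{"dx":0,"dy":0,"dz":0,"rx":0,"ry":0,"rz":0},{"dx":0,"dy":0,"dz":0,"rx":0,"ry":0,"rz":0},{"dx":0,"dy":0,"dz":0,"rx":0,"ry":0,"rz":0}]'
```

```text
time: 14.25
ee_pos: [0.5285, 0.0582, 0.0818]
tcp_rot: [[0.105, 0.994, -0.0], [0.994, -0.105, 0.0], [0.0, -0.0, -1.0]]
wrist_force: [0.5, -0.7, -0.0]
width: 0.008
```

```bash
python3 -m creep '[{"dx":0,"dy":0,"dz":0.7,"rx":0,"ry":0,"rz":0},{"dx":0,"dy":0,"dz":0.7,"rx":0,"ry":0,"rz":0},{"dx":0,"dy":0,"dz":0.7,"rx":0,"ry":0,"rz":0},{"dx":0,"dy":0,"dz":0.7,"rx":0,"ry":0,"rz":0},{"dx":0,"dy":0,"dz":0.2,"rx":0,"ry":0,"rz":0},{"dx":0,"dy":0,"dz":0,"rx":0,"ry":0,"rz":0},{"dx":0,"dy":0,"dz":0,"rx":0,"ry":0,"rz":0},{"dx":0,"dy":0,"dz":0,"rx":0,"ry":0,"rz":0}]'; python3 -c "
from h import *
prof(160)
c=cams.read_camera('side')
p,k,uv=cloud(c);j=((p-J0)@jigR())*1000
q=(k.max(1)<40)&(j[:,0]<0)&(j[:,0]>-45)&(j[:,1]<-15)&(j[:,1]>-80)&(j[:,2]>95)&(j[:,2]<200)
print('finger z',np.percentile(j[q,2],[0,2,5,20]).round(0),'y',np.percentile(j[q,1],[2,98]),q.sum())"
```

```text
time: 15.05
ee_pos: [0.5285, 0.0581, 0.0789]
tcp_rot: [[0.105, 0.994, 0.0], [0.994, -0.105, -0.0], [-0.0, 0.0, -1.0]]
wrist_force: [-0.7, -0.6, 1.9]
width: 0.005
scene -67 6 z [ 98. 103. 107.] x [16. 22.]
scene -59 6 z [100. 103. 107.] x [15. 22.]
scene -51 7 z [ 96. 103. 110.] x [17. 22.]
scene -43 6 z [ 99. 102. 105.] x [14. 20.]
scene -35 6 z [ 96. 101. 106.] x [18. 21.]
scene -27 17 z [ 98. 106. 115.] x [-35.  37.]
side -75 4 z [ 98. 103. 108.] x [-32.  15.]
side -67 34 z [ 96. 101. 109.] x [-41.  19.]
side -59 18 z [ 99. 103. 107.] x [-41.  15.]
side -51 22 z [100. 103. 142.] x [-38.  14.]
side -43 16 z [ 96. 101. 108.] x [-43.  20.]
side -35 15 z [ 98. 104. 131.] x [-44.  15.]
side -27 16 z [ 96. 104. 112.] x [-39.  40.]
finger z [106. 112. 115. 127.] y [-77.54740506 -40.29220577] 119
```

```bash
python3 -m creep '[{"dx":0,"dy":0,"dz":0.5,"rx":0,"ry":0,"rz":0},{"dx":0,"dy":0,"dz":0.5,"rx":0,"ry":0,"rz":0},{"dx":0,"dy":0,"dz":0.4,"rx":0,"ry":0,"rz":0},{"dx":0,"dy":0,"dz":0,"rx":0,"ry":0,"rz":0},{"dx":0,"dy":0,"dz":0,"rx":0,"ry":0,"rz":0},{"dx":0,"dy":0,"dz":0,"rx":0,"ry":0,"rz":0},{"dx":0,"dy":0,"dz":0,"rx":0,"ry":0,"rz":0},{"dx":0,"dy":0,"dz":0,"rx":0,"ry":0,"rz":0}]'
```

```text
time: 16.0
ee_pos: [0.5287, 0.0581, 0.0785]
tcp_rot: [[0.105, 0.995, 0.001], [0.995, -0.105, -0.0], [-0.0, 0.001, -1.0]]
wrist_force: [-4.1, -0.9, 11.8]
width: 0.003
```

The cap is closed: 12 N on a hard stop, with the lug flat at z about 103. It also shows that the real fingertip is about 25 mm behind the reported TCP. Next I'll back off and look at the slot and knob with the wrist camera.

```bash
python3 -m creep '[{"dx":0,"dy":0,"dz":-20,"rx":0,"ry":0,"rz":0},{"dx":0,"dy":1,"dz":-30,"rx":0,"ry":0,"rz":0},{"dx":-20,"dy":4,"dz":-30,"rx":0,"ry":0,"rz":0},{"dx":-25,"dy":4,"dz":-30,"rx":0,"ry":0,"rz":0},{"dx":-30,"dy":4,"dz":-20,"rx":0,"ry":0,"rz":0},{"dx":-30,"dy":4,"dz":0,"rx":0,"ry":0,"rz":0},{"dx":-25,"dy":4,"dz":0,"rx":0,"ry":0,"rz":0},{"dx":0,"dy":0,"dz":0,"rx":0,"ry":0,"rz":0}]' 0
python3 - <<'E'
from h import *
np.set_printoptions(precision=0,suppress=True)
goto([0,-120,60])
c=cams.read_camera('wrist');np.savez('w2.npz',**c);save(c,'w2.png',(130,60,400,330),2.2)
for l in ['knob','slot_nominal']:
  for d in spotter.look_for('wrist',l)[:2]: print(l,d['at'],round(d['p'],2))
prof(150)
E
```

```text
time: 16.8
ee_pos: [0.5358, -0.0756, 0.207]
tcp_rot: [[0.108, 0.994, -0.0], [0.994, -0.108, -0.0], [-0.0, -0.0, -1.0]]
wrist_force: [0.3, 0.5, -0.3]
width: 0.005
t 16.8 tcp jig [  -5. -174.  207.] go tool [ 54.   5. 147.] F [ 0.  0. -0.]
tool axes in jig [[0.003, 1.0, -0.0], [1.0, -0.003, -0.0], [-0.0, -0.0, -1.0]]
knob [264.7, 128.8] 0.83
knob [249.9, 37.0] 0.48
slot_nominal [249.5, 37.1] 0.76
scene -67 28 z [ 99. 104. 109.] x [-39.  21.]
scene -59 24 z [ 97. 102. 107.] x [-37.  21.]
scene -51 24 z [ 96. 103. 108.] x [-36.  21.]
scene -43 24 z [ 96. 104. 107.] x [-36.  19.]
scene -35 31 z [100. 105. 108.] x [-36.  22.]
scene -27 26 z [ 98. 108. 113.] x [-34.  22.]
side -75 7 z [ 95. 102. 108.] x [-30.  13.]
side -67 28 z [ 97. 103. 108.] x [-41.  17.]
side -59 17 z [ 96. 103. 106.] x [-40.  12.]
side -51 20 z [ 97. 102. 105.] x [-40.  20.]
side -43 28 z [ 97. 104. 106.] x [-41.  15.]
side -35 26 z [ 97. 103. 106.] x [-39.  25.]
side -27 52 z [ 99. 107. 116.] x [-42.  40.]
```

View pics/w2.png

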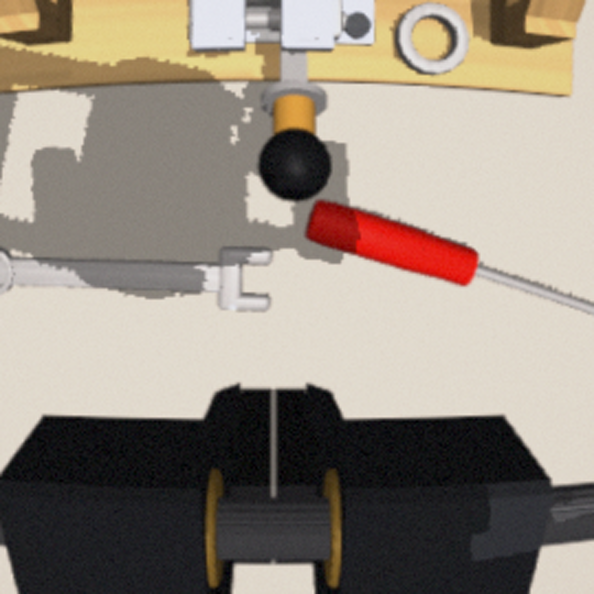

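```bash
cat >> h.py <<'E'
def fish(c,u,v,z):
    K=c['K'];E=c['extrinsics'];d=np.array([u-K[0,2],v-K[1,2]]);r=np.hypot(*d);th=r/K[0,0]
    ray=np.r_[d/r*np.sin(th),np.cos(th)];o=-E[:3,:3].T@E[:3,3];w=E[:3,:3].T@ray;return o+w*(z-o[2])/w[2]
E
python3 - <<'E'
from h import *
np.set_printoptions(precision=1,suppress=True,linewidth=220)
c=dict(np.load('w2.npz'));g=c['image'].mean(2).astype(int)
for v in range(36,84,4): print(v,w2j(fish(c,250,v,.104))[1].round(0),g[v,206:296:2].tolist())
for v in (48,60,68):
  print([w2j(fish(c,u,v,.104))[:2] for u in (241,250,258)])
E1=c['extrinsics'];print('cam',w2j(-E1[:3,:3].T@E1[:3,3]))
b=(c['image'].max(2)<45);n,l,s,ce=cv2.connectedComponentsWithStats(b.astype(np.uint8));i=l[133,264];print('ball',ce[i],s[i])
for z in (.083,.093,.1): print(z,w2j(fish(c,*ce[i],z)))
E
```

```text
36 -26.0 [113, 114, 113, 113, 114, 111, 188, 193, 196, 192, 192, 192, 195, 195, 193, 195, 195, 193, 192, 194, 193, 194, 193, 192, 193, 193, 194, 193, 195, 195, 195, 193, 192, 196, 198, 195, 198, 198, 105, 112, 111, 114, 113, 112, 112]
40 -30.0 [78, 75, 76, 75, 76, 75, 149, 186, 192, 197, 201, 207, 207, 210, 211, 213, 213, 212, 204, 203, 206, 207, 209, 210, 208, 208, 210, 209, 206, 204, 204, 202, 201, 200, 198, 193, 190, 184, 80, 73, 72, 74, 75, 78, 76]
44 -34.0 [119, 117, 117, 116, 116, 129, 222, 230, 230, 230, 231, 230, 231, 230, 230, 230, 231, 231, 229, 230, 229, 230, 229, 230, 231, 230, 230, 229, 229, 230, 230, 229, 229, 231, 230, 231, 228, 228, 187, 173, 165, 150, 165, 161, 159]
48 -38.0 [119, 119, 121, 121, 119, 132, 224, 231, 231, 230, 230, 229, 229, 231, 230, 230, 231, 230, 228, 230, 230, 230, 231, 230, 230, 231, 230, 230, 229, 230, 229, 231, 230, 231, 231, 230, 230, 232, 228, 229, 229, 205, 168, 164, 162]
52 -42.0 [187, 188, 182, 182, 181, 144, 227, 230, 231, 230, 231, 229, 232, 230, 231, 230, 230, 229, 228, 228, 230, 230, 231, 231, 230, 231, 230, 232, 231, 231, 231, 230, 231
[... 1364 characters left out ...]
232, 232, 231, 230, 231, 231, 230, 228, 232, 232, 230, 170, 189, 230, 192, 92, 91, 117]
80 -69.0 [191, 190, 192, 189, 192, 153, 228, 227, 228, 228, 228, 227, 228, 228, 227, 226, 226, 204, 181, 185, 126, 116, 117, 118, 117, 117, 183, 229, 229, 230, 230, 229, 229, 229, 228, 228, 229, 229, 185, 165, 167, 168, 164, 161, 155]
[array([-15.4, -37.9]), array([ -7.2, -38. ]), array([  0.1, -38. ])]
[array([-15.4, -49.5]), array([ -7.3, -49.6]), array([  0. , -49.6])]
[array([-15.4, -57.2]), array([ -7.3, -57.3]), array([ -0. , -57.3])]
cam [  -4.  -103.7  378.8]
ball [259.4 152.1] [     0      0    512    384 149436]
0.083 [   1.5 -138.    83. ]
0.093 [   1.3 -136.9   93. ]
0.1 [   1.1 -136.1  100. ]
```

The wrist view shows the fork slot at columns 241–258 (centre x about -8.8 in TCP readings) and the ball at (264,134). The collar and deburrer are clear of the jaws.

Run:
```python
from h import *
np.set_printoptions(precision=1,suppress=True,linewidth=220)
c=dict(np.load('w2.npz'));im=c['image']
b=np.zeros(im.shape[:2],np.uint8);b[110:160,235:300]=(im[110:160,235:300].max(2)<55);n,l,s,ce=cv2.connectedComponentsWithStats(b);i=1+np.argmax(s[1:,4]);print('ball',ce[i],s[i])
for z in (.083,.093,.1): print(z,w2j(fish(c,*ce[i],z)), 'hyp angle',np.degrees(np.arccos((z*1000-58)/78.5)),'y',-48-78.5*np.sin(np.arccos((z*1000-58)/78.5)))
print('seam x',w2j(fish(c,254.1,290,.2))[0], w2j(fish(c,249.2,60,.104))[0])
```

```text
ball [263.5 134.5] [248 119  32  32 793]
0.083 [   5.5 -120.4   83. ] hyp angle 71.42949697324025 y -122.41270052887477
0.093 [   5.2 -119.8   93. ] hyp angle 63.521633700976096 y -118.26556767009002
0.1 [   5.  -119.4  100. ] hyp angle 57.653928767049194 y -114.31930337390465
seam x -4.235024900586335 -7.97849826175682
```

```bash
python3 -m creep '[{"dx":18,"dy":3,"dz":0,"rx":0,"ry":0,"rz":0},{"dx":18,"dy":3,"dz":0,"rx":0,"ry":0,"rz":0},{"dx":18,"dy":3.5,"dz":0,"rx":0,"ry":0,"rz":0.2},{"dx":0,"dy":0,"dz":22,"rx":0,"ry":0,"rz":0},{"dx":0,"dy":0,"dz":22,"rx":0,"ry":0,"rz":0},{"dx":0,"dy":0,"dz":22,"rx":0,"ry":0,"rz":0},{"dx":0,"dy":0,"dz":22,"rx":0,"ry":0,"rz":0},{"dx":0,"dy":0,"dz":16,"rx":0,"ry":0,"rz":0}]' 65 15
python3 - <<'E'
from h import *
np.set_printoptions(precision=0,suppress=True)
goto([4.5,-120.5,50])
c=cams.read_camera('side');p,k,uv=cloud(c);j=((p-J0)@jigR())*1000
q=(k.max(1)<60)&(abs(j[:,0]-5)<60)&(j[:,1]<-90)&(j[:,1]>-150)&(j[:,2]>65)&(j[:,2]<200)
for x in range(-55,65,8):
    m=q&(abs(j[:,0]-x)<4)
    if m.sum()>1: print(x,m.sum(),np.percentile(j[m,2],[0,10,50]),np.median(j[m,1]))
E
```

```text
time: 17.85
ee_pos: [0.5503, -0.0194, 0.1021]
tcp_rot: [[0.107, 0.994, -0.001], [0.994, -0.107, 0.0], [0.0, -0.001, -1.0]]
wrist_force: [-0.2, 0.5, -0.2]
width: 0.65
t 17.85 tcp jig [   4. -117.  102.] go tool [-4.  1. 52.] F [-0.  0. -0.]
tool axes in jig [[0.002, 1.0, -0.001], [1.0, -0.002, 0.0], [0.0, -0.001, -1.0]]
-55 2 [187. 188. 191.] -138.33463997279028
-47 10 [149. 155. 167.] -126.427082665772
-39 30 [135. 137. 151.] -122.33881078892449
-31 16 [129. 133. 151.] -124.70699900717932
-15 5 [94. 95. 99.] -120.56427686105108
-7 18 [ 92.  95. 101.] -123.29462325226928
1 18 [ 91.  96. 104.] -125.88324069656743
9 9 [ 87.  92. 100.] -129.01924514417456
25 3 [149. 149. 150.] -124.55109951372366
33 39 [130. 134. 155.] -120.79855637505895
41 31 [130. 137. 166.] -125.01825704462019
49 2 [177. 178. 180.] -126.71767201799528
```

```bash
python3 -m creep '[{"dx":-1,"dy":0.5,"dz":10,"rx":0,"ry":0,"rz":0},{"dx":-1,"dy":0,"dz":15,"rx":0,"ry":0,"rz":0},{"dx":0,"dy":0,"dz":15,"rx":0,"ry":0,"rz":0},{"dx":0,"dy":0,"dz":8,"rx":0,"ry":0,"rz":0},{"dx":0,"dy":0,"dz":6,"rx":0,"ry":0,"rz":0},{"dx":0,"dy":0,"dz":0,"rx":0,"ry":0,"rz":0},{"dx":0,"dy":0,"dz":0,"rx":0,"ry":0,"rz":0},{"dx":0,"dy":0,"dz":0,"rx":0,"ry":0,"rz":0}]' 65 12
python3 -m creep '[{"dx":0,"dy":0,"dz":0,"rx":0,"ry":0,"rz":0},{"dx":0,"dy":0,"dz":0,"rx":0,"ry":0,"rz":0},{"dx":0,"dy":0,"dz":0,"rx":0,"ry":0,"rz":0},{"dx":0,"dy":0,"dz":0,"rx":0,"ry":0,"rz":0},{"dx":0,"dy":0,"dz":0,"rx":0,"ry":0,"rz":0},{"dx":0,"dy":0,"dz":0,"rx":0,"ry":0,"rz":0},{"dx":0,"dy":0,"dz":0,"rx":0,"ry":0,"rz":0},{"dx":0,"dy":0,"dz":0,"rx":0,"ry":0,"rz":0}]' 20 12
python3 - <<'E'
from h import *
goto([-9,-120,47])
c=cams.read_camera('side');save(c,'s8.png',(205,145,285,215),9)
E
```

```text
time: 18.7
ee_pos: [0.5515, -0.0227, 0.0501]
tcp_rot: [[0.108, 0.994, 0.001], [0.994, -0.108, -0.0], [-0.0, 0.001, -1.0]]
wrist_force: [0.6, 0.7, -0.4]
width: 0.649
time: 19.5
ee_pos: [0.5511, -0.0227, 0.0494]
tcp_rot: [[0.108, 0.994, -0.0], [0.994, -0.108, -0.0], [-0.0, -0.0, -1.0]]
wrist_force: [-0.8, -1.1, 1.3]
width: 0.344
t 19.5 tcp jig [   4.7 -119.9   49.4] go tool [ -0.2 -13.7   2.4] F [-0.7 -1.2  1.3]
tool axes in jig [[0.004, 1.0, -0.0], [1.0, -0.004, -0.0], [-0.0, -0.0, -1.0]]
```

View pics/s8.png

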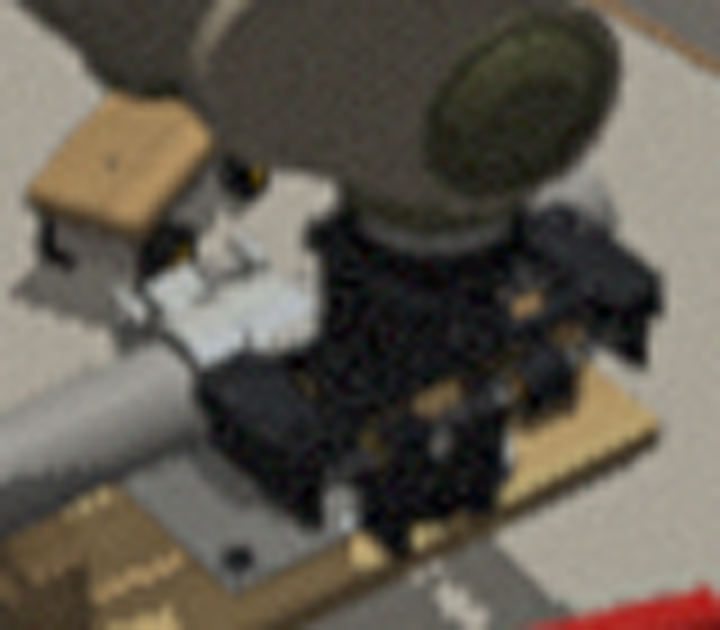

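The jaws stopped on the ball at 30 mm, and the cap is still closed. I'll draw the bolt out along its length by about 14 mm and slide it to x = -8.8.

```bash
python3 -m creep '[{"dx":-2,"dy":-2,"dz":-0.8,"rx":0,"ry":0,"rz":0},{"dx":-2,"dy":-2,"dz":-0.8,"rx":0,"ry":0,"rz":0},{"dx":-2,"dy":-2,"dz":-0.8,"rx":0,"ry":0,"rz":0},{"dx":-2,"dy":-2,"dz":-0.8,"rx":0,"ry":0,"rz":0},{"dx":-2,"dy":-2,"dz":-0.8,"rx":0,"ry":0,"rz":0},{"dx":-1.5,"dy":-2,"dz":-0.8,"rx":0,"ry":0,"rz":0},{"dx":-1.3,"dy":-1.5,"dz":-0.6,"rx":0,"ry":0,"rz":0.1},{"dx":0,"dy":0,"dz":0,"rx":0,"ry":0,"rz":0}]' 20 15; python3 -c "
from h import *
goto([-8.8,-119,77.5])"
```

```text
time: 20.35
ee_pos: [0.5361, -0.0341, 0.0549]
tcp_rot: [[0.11, 0.994, -0.0], [0.994, -0.11, -0.0], [-0.0, -0.0, -1.0]]
wrist_force: [0.0, 0.1, -0.2]
width: 0.344
t 20.35 tcp jig [  -9.1 -132.8   54.9] go tool [ 13.8   0.2 -22.6] F [ 0.   0.1 -0.2]
tool axes in jig [[0.006, 1.0, -0.0], [1.0, -0.006, -0.0], [-0.0, -0.0, -1.0]]
```

```bash
python3 -m creep '[{"dx":2.2,"dy":0,"dz":-4.7,"rx":0,"ry":0,"rz":-0.1},{"dx":2.5,"dy":0,"dz":-4.7,"rx":0,"ry":0,"rz":-0.1},{"dx":3,"dy":0,"dz":-4.6,"rx":0,"ry":0,"rz":0},{"dx":3,"dy":0,"dz":-4.4,"rx":0,"ry":0,"rz":0},{"dx":3.2,"dy":0,"dz":-4.2,"rx":0,"ry":0,"rz":0},{"dx":3,"dy":0,"dz":-3.2,"rx":0,"ry":0,"rz":0},{"dx":3,"dy":0,"dz":-3.1,"rx":0,"ry":0,"rz":0},{"dx":3,"dy":0,"dz":-2.9,"rx":0,"ry":0,"rz":0}]'
python3 - <<'E'
from h import *
goto([-8.8,-105,91])
c=cams.read_camera('wrist');np.savez('w3.npz',**c)
print([(d['at'],round(d['p'],2)) for d in spotter.look_for('wrist','knob')[:2]])
E
```

```text
time: 21.15
ee_pos: [0.5388, -0.0109, 0.0869]
tcp_rot: [[0.107, 0.994, -0.0], [0.994, -0.107, -0.0], [-0.0, -0.0, -1.0]]
wrist_force: [-0.6, -1.1, -2.6]
width: 0.342
t 21.15 tcp jig [  -8.8 -109.5   86.9] go tool [ 4.5  0.  -4.1] F [-0.4 -1.1 -2.6]
tool axes in jig [[0.002, 1.0, -0.0], [1.0, -0.002, -0.0], [-0.0, -0.0, -1.0]]
[([252.7, 232.4], 0.8)]
```

```bash
python3 -m creep '[{"dx":1.6,"dy":0,"dz":-1.5,"rx":0,"ry":0,"rz":0},{"dx":1.6,"dy":0,"dz":-1.5,"rx":0,"ry":0,"rz":0},{"dx":1.8,"dy":0,"dz":-1.5,"rx":0,"ry":0,"rz":0},{"dx":1.8,"dy":0,"dz":-1.4,"rx":0,"ry":0,"rz":0},{"dx":1.8,"dy":0,"dz":-1.3,"rx":0,"ry":0,"rz":0},{"dx":1.8,"dy":0,"dz":-1.2,"rx":0,"ry":0,"rz":0},{"dx":0,"dy":0,"dz":0,"rx":0,"ry":0,"rz":0},{"dx":0,"dy":0,"dz":0,"rx":0,"ry":0,"rz":0}]'; python3 -c "
from h import *
goto([-8.8,-94.3,98])"
```

```text
time: 22.05
ee_pos: [0.5399, -0.0007, 0.0951]
tcp_rot: [[0.106, 0.994, 0.0], [0.994, -0.106, 0.0], [0.0, 0.0, -1.0]]
wrist_force: [-1.6, -0.0, -1.9]
width: 0.34
t 22.05 tcp jig [ -8.8 -99.2  95.1] go tool [ 4.9 -0.  -2.9] F [-1.6 -0.2 -1.9]
tool axes in jig [[0.002, 1.0, 0.0], [1.0, -0.002, 0.0], [0.0, 0.0, -1.0]]
```

```bash
python3 -m creep '[{"dx":2.4,"dy":0,"dz":-1.5,"rx":0,"ry":0,"rz":0},{"dx":2.5,"dy":0,"dz":-1.4,"rx":0,"ry":0,"rz":0},{"dx":2.4,"dy":0,"dz":-1.3,"rx":0,"ry":0,"rz":0},{"dx":2.4,"dy":0,"dz":-1.2,"rx":0,"ry":0,"rz":0},{"dx":2.4,"dy":0,"dz":-1.2,"rx":0,"ry":0,"rz":0},{"dx":2.5,"dy":0,"dz":-1.1,"rx":0,"ry":0,"rz":0},{"dx":2.5,"dy":0,"dz":-1.1,"rx":0,"ry":0,"rz":0},{"dx":2.5,"dy":0,"dz":-1,"rx":0,"ry":0,"rz":0}]'; python3 -c "
from h import *
goto([-8.8,-64,109])"
```

```text
time: 22.85
ee_pos: [0.542, 0.0188, 0.105]
tcp_rot: [[0.107, 0.994, 0.0], [0.994, -0.107, -0.0], [-0.0, 0.0, -1.0]]
wrist_force: [0.1, -1.2, -1.8]
width: 0.346
t 22.85 tcp jig [ -8.7 -79.5 105. ] go tool [15.5 -0.1 -4. ] F [ 0.2 -1.2 -1.8]
tool axes in jig [[0.002, 1.0, 0.0], [1.0, -0.002, -0.0], [-0.0, 0.0, -1.0]]
```

Free passage at about 20°, with forces under 3 N. I'll carry on to upright.

```bash
python3 -m creep '[{"dx":5,"dy":0,"dz":-1.5,"rx":0,"ry":0,"rz":0},{"dx":5,"dy":0,"dz":-1.3,"rx":0,"ry":0,"rz":0},{"dx":5,"dy":0,"dz":-1.2,"rx":0,"ry":0,"rz":0},{"dx":5,"dy":0,"dz":-0.8,"rx":0,"ry":0,"rz":0},{"dx":4,"dy":0,"dz":-0.4,"rx":0,"ry":0,"rz":0},{"dx":4,"dy":0,"dz":-0.2,"rx":0,"ry":0,"rz":0},{"dx":3,"dy":0,"dz":0,"rx":0,"ry":0,"rz":0},{"dx":0,"dy":0,"dz":0,"rx":0,"ry":0,"rz":0}]'
python3 - <<'E'
from h import *
goto([-8.8,-48,98])
for n in ['scene','side']:
    c=cams.read_camera(n);print([(n,d['at'],round(d['p'],2)) for d in spotter.look_for(n,'knob')[:2]], proj(c,j2w([-8.8,-48,150])))
E
```

```text
time: 23.65
ee_pos: [0.5453, 0.0488, 0.1102]
tcp_rot: [[0.106, 0.994, -0.0], [0.994, -0.106, -0.002], [-0.002, -0.0, -1.0]]
wrist_force: [-1.0, -4.9, -1.6]
width: 0.347
t 23.65 tcp jig [ -8.6 -49.3 110.2] go tool [ 1.4 -0.2 12.2] F [-0.4 -4.9 -1.6]
tool axes in jig [[0.002, 1.0, -0.0], [1.0, -0.002, -0.002], [-0.002, -0.0, -1.0]]
[] [267.17478526 184.94577835]
[('side', [236.5, 182.5], 0.45)] [237.77952301 178.88294616]
```

```bash
python3 -m creep '[{"dx":-0.5,"dy":0,"dz":1.5,"rx":0,"ry":0,"rz":0},{"dx":0,"dy":0,"dz":1.5,"rx":0,"ry":0,"rz":0},{"dx":0,"dy":0,"dz":1.5,"rx":0,"ry":0,"rz":0},{"dx":0,"dy":0,"dz":1.5,"rx":0,"ry":0,"rz":0},{"dx":0,"dy":0,"dz":1.5,"rx":0,"ry":0,"rz":0},{"dx":0,"dy":0,"dz":1.5,"rx":0,"ry":0,"rz":0},{"dx":0,"dy":0,"dz":0,"rx":0,"ry":0,"rz":0},{"dx":0,"dy":0,"dz":0,"rx":0,"ry":0,"rz":0}]'; python3 -c "
from h import *
goto([-8.8,-48,98])"
```

```text
time: 24.65
ee_pos: [0.5455, 0.0486, 0.1015]
tcp_rot: [[0.107, 0.994, 0.001], [0.994, -0.107, -0.001], [-0.001, 0.001, -1.0]]
wrist_force: [-0.7, -6.3, 3.3]
width: 0.347
t 24.65 tcp jig [ -8.4 -49.6 101.5] go tool [ 1.6 -0.4  3.5] F [-0.  -6.4  3.3]
tool axes in jig [[0.002, 1.0, 0.001], [1.0, -0.002, -0.001], [-0.001, 0.001, -1.0]]
```

```bash
python3 -m creep '[{"dx":-0.6,"dy":0,"dz":0.5,"rx":0,"ry":0,"rz":0},{"dx":0,"dy":0,"dz":0.6,"rx":0,"ry":0,"rz":0},{"dx":0,"dy":0,"dz":0.6,"rx":0,"ry":0,"rz":0},{"dx":0,"dy":0,"dz":0.6,"rx":0,"ry":0,"rz":0},{"dx":0,"dy":0,"dz":0.6,"rx":0,"ry":0,"rz":0},{"dx":0,"dy":0,"dz":0,"rx":0,"ry":0,"rz":0},{"dx":0,"dy":0,"dz":0,"rx":0,"ry":0,"rz":0},{"dx":0,"dy":0,"dz":0,"rx":0,"ry":0,"rz":0}]'; python3 -c "
from h import *
goto([-8.8,-48,98])"
```

```text
time: 25.45
ee_pos: [0.5452, 0.0484, 0.0983]
tcp_rot: [[0.106, 0.994, -0.0], [0.994, -0.106, 0.0], [0.0, -0.0, -1.0]]
wrist_force: [1.0, -2.3, 1.4]
width: 0.346
t 25.45 tcp jig [ -8.7 -49.8  98.3] go tool [ 1.8 -0.1  0.3] F [ 1.2 -2.2  1.4]
tool axes in jig [[0.002, 1.0, -0.0], [1.0, -0.002, 0.0], [0.0, -0.0, -1.0]]
```

```bash
python3 -m creep '[{"dx":0,"dy":0,"dz":0.5,"rx":0,"ry":0,"rz":0},{"dx":0,"dy":0,"dz":0.5,"rx":0,"ry":0,"rz":0},{"dx":0,"dy":0,"dz":0.5,"rx":0,"ry":0,"rz":0},{"dx":0,"dy":0,"dz":0.5,"rx":0,"ry":0,"rz":0},{"dx":0,"dy":0,"dz":0,"rx":0,"ry":0,"rz":0},{"dx":0,"dy":0,"dz":0,"rx":0,"ry":0,"rz":0},{"dx":0,"dy":0,"dz":0,"rx":0,"ry":0,"rz":0},{"dx":0,"dy":0,"dz":0,"rx":0,"ry":0,"rz":0}]'; python3 -c "
from h import *
goto([-8.8,-48,98])"
```

```text
time: 26.25
ee_pos: [0.5452, 0.0484, 0.0963]
tcp_rot: [[0.107, 0.994, -0.0], [0.994, -0.107, -0.0], [-0.0, -0.0, -1.0]]
wrist_force: [1.1, -4.3, 1.4]
width: 0.345
t 26.25 tcp jig [ -8.7 -49.8  96.3] go tool [ 1.8 -0.1 -1.7] F [ 1.6 -4.2  1.4]
tool axes in jig [[0.002, 1.0, -0.0], [1.0, -0.002, -0.0], [-0.0, -0.0, -1.0]]
```

```bash
python3 -m creep '[{"dx":-0.3,"dy":0,"dz":0.5,"rx":0,"ry":0,"rz":0},{"dx":0,"dy":0,"dz":0.5,"rx":0,"ry":0,"rz":0},{"dx":0,"dy":0,"dz":0.5,"rx":0,"ry":0,"rz":0},{"dx":0,"dy":0,"dz":0.5,"rx":0,"ry":0,"rz":0},{"dx":0,"dy":0,"dz":0.5,"rx":0,"ry":0,"rz":0},{"dx":0,"dy":0,"dz":0,"rx":0,"ry":0,"rz":0},{"dx":0,"dy":0,"dz":0,"rx":0,"ry":0,"rz":0},{"dx":0,"dy":0,"dz":0,"rx":0,"ry":0,"rz":0}]'; python3 -c "
from h import *
goto([-8.8,-48,98])"
```

```text
time: 27.05
ee_pos: [0.545, 0.0482, 0.0937]
tcp_rot: [[0.106, 0.994, -0.0], [0.994, -0.106, 0.0], [0.0, -0.0, -1.0]]
wrist_force: [0.2, -1.8, -1.0]
width: 0.346
t 27.05 tcp jig [ -8.8 -50.   93.7] go tool [ 2.  -0.  -4.3] F [ 0.3 -1.8 -1. ]
tool axes in jig [[0.002, 1.0, -0.0], [1.0, -0.002, 0.0], [0.0, -0.0, -1.0]]
```

```bash
python3 -m creep '[{"dx":0,"dy":0,"dz":0,"rx":0,"ry":0,"rz":0},{"dx":0,"dy":0,"dz":0,"rx":0,"ry":0,"rz":0},{"dx":0,"dy":0,"dz":0,"rx":0,"ry":0,"rz":0},{"dx":0,"dy":0,"dz":0,"rx":0,"ry":0,"rz":0},{"dx":0,"dy":0,"dz":0,"rx":0,"ry":0,"rz":0},{"dx":0,"dy":0,"dz":0,"rx":0,"ry":0,"rz":0},{"dx":0,"dy":0,"dz":0,"rx":0,"ry":0,"rz":0},{"dx":0,"dy":0,"dz":0,"rx":0,"ry":0,"rz":0}]' 70
python3 -m creep '[{"dx":0,"dy":0,"dz":-10,"rx":0,"ry":0,"rz":0},{"dx":0,"dy":0,"dz":-20,"rx":0,"ry":0,"rz":0},{"dx":0,"dy":0,"dz":-30,"rx":0,"ry":0,"rz":0},{"dx":0,"dy":0,"dz":-30,"rx":0,"ry":0,"rz":0},{"dx":-20,"dy":0,"dz":-20,"rx":0,"ry":0,"rz":0},{"dx":-30,"dy":0,"dz":0,"rx":0,"ry":0,"rz":0},{"dx":-40,"dy":0,"dz":0,"rx":0,"ry":0,"rz":0},{"dx":-40,"dy":0,"dz":0,"rx":0,"ry":0,"rz":0}]'
python3 - <<'E'
from h import *
np.set_printoptions(precision=0,suppress=True)
goto([-8.8,-48,98])
c=cams.read_camera('wrist');np.savez('w4.npz',**c);print(spotter.look_for('wrist','knob')[:2])
ims=[c['image'][0:150,165:345,::-1]]
ims=[cv2.resize(ims[0],None,fx=2.2,fy=2.2,interpolation=cv2.INTER_CUBIC)]
for n in ['scene','side']:
    c=cams.read_camera(n);p,k,uv=cloud(c);j=((p-J0)@jigR())*1000
    u=proj(c,j2w([-9,-48,125])).astype(int)
    if n=='side': ims.append(cv2.resize(c['image'][u[1]-30:u[1]+25,u[0]-33:u[0]+33,::-1],(396,330),interpolation=cv2.INTER_CUBIC))
    q=(abs(j[:,0]+9)<24)&(abs(j[:,1]+50)<26)&(j[:,2]>111)&(j[:,2]<190)
    dark=q&(k.max(1)<60)
    print(n,'dark pts',dark.sum(),'med',np.median(j[dark],0),'z',np.percentile(j[dark,2],[2,50,98]) ,'y',np.percentile(j[dark,1],[2,98]),'all z max',np.percentile(j[q,2],[50,99]))
cv2.imwrite('pics/end.png',np.hstack([cv2.resize(i,(396,330)) for i in ims]))
E
```

```text
time: 27.85
ee_pos: [0.5451, 0.0481, 0.0939]
tcp_rot: [[0.107, 0.994, 0.0], [0.994, -0.107, 0.0], [0.0, 0.0, -1.0]]
wrist_force: [0.4, -0.2, -1.1]
width: 0.701
time: 28.65
ee_pos: [0.531, -0.0823, 0.2049]
tcp_rot: [[0.106, 0.994, 0.001], [0.994, -0.106, -0.0], [-0.0, 0.001, -1.0]]
wrist_force: [0.1, -0.2, 0.7]
width: 0.701
t 28.65 tcp jig [  -9. -181.  205.] go tool [133.  -0. 107.] F [ 0. -0.  1.]
tool axes in jig [[0.001, 1.0, 0.001], [1.0, -0.001, -0.0], [-0.0, 0.001, -1.0]]
[{'at': [254.1, 47.7], 'p': 0.95}]
scene dark pts 42 med [  1. -45. 148.] z [130. 148. 154.] y [-56. -35.] all z max [145. 156.]
side dark pts 46 med [-14. -56. 146.] z [133. 146. 156.] y [-66. -41.] all z max [141. 156.]
```

View pics/end.png

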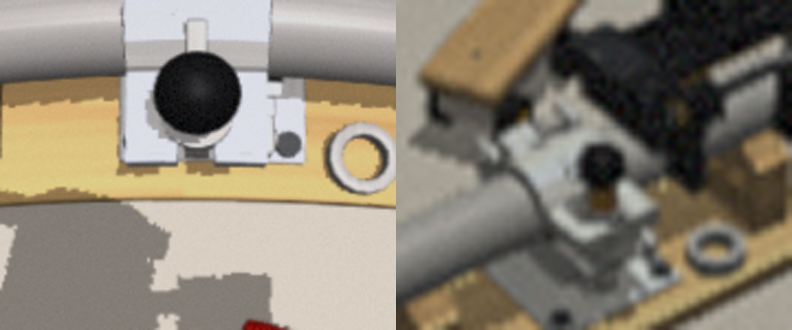

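Run:
```python
from h import *
from scipy.optimize import least_squares
np.set_printoptions(precision=1,suppress=True)
for n in ['scene','side']:
    P=[];L=[]
    for _ in range(4):
        c=cams.read_camera(n);p,k,uv=cloud(c);j=((p-J0)@jigR())*1000
        d=(np.linalg.norm(j-[-9,-48,138],axis=1)<30)&(k.max(1)<60)&(j[:,2]>125);P.append(j[d])
        L.append(j[(abs(j[:,1]+35)<6)&(abs(j[:,0]+9)<26)&(j[:,2]>95)&(j[:,2]<112)])
    P=np.vstack(P);L=np.vstack(L)
    r=least_squares(lambda c:np.linalg.norm(P-c,axis=1)-16,[-9,-48,138],loss='soft_l1')
    print(n,len(P),'ball centre',r.x,'lug z',np.median(L[:,2]))
```

```text
scene 168 ball centre [ -8.9 -49.1 138. ] lug z 104.88169505055963
side 180 ball centre [-11.1 -47.9 138. ] lug z 104.05699826842965
```

```bash
python3 -c "
from h import *
print(env.job_done(), env.get_obs()['time'])"
```

```text
the job is handed in; nothing more can be done
the job is handed in; nothing more can be done
```

The clamp is closed on the tube and the swing bolt is seated in the slot. I handed the job in at about 29 s of the 72 s allowed. No verdict is reported.

**What I did**
- **Cap:** I swung the cap over by pushing on one fork tine and pressed it onto the tube until it stopped, at about 12 N.
- **Bolt:** I took the bolt by its knob, drew it out about 14 mm and slid it in line with the slot, at jig x of about -9. It swung up through the fork with forces of about 3 N or less. At upright the force reached about 6 N. I then let it down and released it.

**Last checks**
- **Knob:** Sphere fits from both fixed cameras put the knob centre at z 138.0 mm, the seated value, and at y -48 to -49 mm, which is upright.
- **Cap:** The lug top measured 104 to 105 mm, so the cap is closed.
- **Robot:** It was clear of everything when I handed in.

**What went wrong or disagreed**
- **Missed pushes:** My first three passes at the cap missed it. One went through the slot and two went over the top of the lug.
- **Fingertip height:** The real fingertips sit about 25 mm behind the reported TCP. I corrected for that from then on.
- **Lowering the bolt:** I went about 4 mm lower than planned without feeling the washer land. That it is seated rests on the camera checks alone.
- **Other things on the bench:** I felt no contact with the tube or the bystanders, but I did not measure their positions again at the end.

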